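# Unload the clamped shaker and line up the cups by colour

### The arm

A 7-joint arm with a two-finger parallel gripper is mounted at the origin on a cart in front of the work surface, level with it; the furniture and walls round the work are solid. World frame = base frame: x ahead of the robot, y to its left, z up, the work surface at z = 0. Lengths are in m, angles in rad, forces in N, time in s.
With the tool pointing down it reaches from about 0.4 to 0.85 m from the base axis. Payload 4.5 kg.
Tool frame: the origin (TCP) lies midway between the tips of the shut fingers; the grasp point (between the pads) lies 19 mm behind it; z points along the fingers, y is the direction in which the jaws open and shut (so a half turn about z gives the same grasp; the last joint's range is limited). The gripper opens to 88 mm and grips with 3 to 60 N. Pads are 18 mm wide; open, the fingers measure 123 mm over their backs; the gripper's body (75 mm by 187 mm) begins 45 mm behind the grasp point.
Start: joints at [-1.092, 0.689, -0.195, 1.565, 0.157, 0.902, -0.215], TCP at [0.269, 0.564, 0.239] pointing down, gripper open.
Joint ranges: [-3.01, 3.01], [-0.46, 2.08], [-1.47, 1.51], [0.13, 2.56], [-1, 4.14], [0.04, 2.09], [-2.66, 2.66]. Speed limits (rad/s): [2.57, 2.57, 3.14, 3.14, 3.14, 3.14, 3.14].

### API

Orientations are given as a unit quaternion [x, y, z, w].
In Python, from plant import r gives the robot as it stands. The module is installed in compiled form; this text tells all that it offers.
- The arm moves only by the shell command python3 -m jog 'ROWS' [FORCE]. ROWS is JSON, a list of rows, each an object with "translation": the shift along the tool's x, y, z in units of 40 mm (1.0 is 40 mm), a list of three; "twist": the turn about the tool's z in units of 6 degrees (1.0 is 6 degrees); "claw": the opening in per cent of the stroke, from 0 (shut) to 100 (fully open). A call has 1 to 20 rows; each row shifts and turns the commanded pose from where the row before left it, along the tool's axes as they then stand; what a row does not reach is not made up. A row lasts 1/12 s, in which the tool goes at most 41.7 mm and 7.16 degrees, less where a joint would pass 70% of its speed; a pose out of reach is approached as far as the arm can. A call is refused whole if a number of a shift passes 1 or a number of a turn 1, either way. A call with a gripper value outside its range is refused whole. The fingers move at their own pace and stop on an object; FORCE is the grip in N (left out, the last holds). Time passes only in rows, so rows that do not move let the fingers close. It gives the time, the measured TCP pose, the force and the opening at its end, in the units of the state.
- r.get_state(): the state, without advancing time (a new reading comes with each control period).
- r.snapshot(name): name is "scene" or "side" or "wrist"; returns a dict with "img" (400x640x3 uint8, red, green, blue), "fx", "fy", "cx", "cy" (pixels), "origin" and "rotation" of the camera in the world; the wrist camera has in their place "T_tool_cam" (4x4, takes a point from camera to tool coordinates, whose origin is the TCP and whose axes are the flange's). Camera axes: x right, y up, looking along -z (the intrinsics and any distortion apply to the point x, -y, -z); pixel columns grow to the right and rows downward; lengths in m; the calibration is good to about 2 mm. A picture is of the moment at which its call begins: read the wrist's pose just before it. There is no depth.
- r.finish_job(): hands the job in, once; it reports no verdict.
Trained networks look in the newest picture that a camera, given by its name, has taken for a name from the list of things; names that differ only in an ending like _2 or _b are one class to them, and where a whole thing is asked for, a point or a joint stands for the part that bears it (a point fixed in the world has none). Each returns a list of dicts, best first, with "confidence" (0 to 1); they miss things now and then, are a little off and sometimes report something else, mostly with a low value. They report only what shows in the picture. A call takes as long as a camera call.
- r.spot_in(label, camera): "rect" ([left, top, right, bottom] in pixels, round what is visible of it).
- r.spot_point(label, camera): "location" ([row, column] in pixels: a listed point, or the origin of a listed thing).
The state is a dict: "clock": time; "q": joint angles; "qd": joint speeds; "joint_torque": joint torques, N m; "tool_pos": TCP position; "eef_rot": TCP orientation; "contact_force": force on the tool from outside, world axes, zero at the start; "moment": the same for the moment, N m; "opening": opening from 0.0 (shut) to 1.0 (fully open).
Only numpy, scipy, OpenCV 4.12 (cv2) and the standard library are available. Lean on these libraries where they do the work, as an engineer would, in place of code of your own. Each camera call takes 0.05 s, during which the arm holds its last target. There are 200 camera calls.

### The job

The shaking run is over: lift the orange ratchet pawl on the shaker (it stays up), slide the blue clamp bar fully back by its black handle, and take out all the specimen cups. Stand them upright on the low shelf in two neat rows, each cup centred across the strip of its lid's colour, and cups of one colour side by side with less than a finger's width between them. When all the cups are in their rows, push the empty clamp bar fully home again and press the pawl back down into its rack; do not disturb the other things on the worktop.

Things in the scene. Friction and masses are not known exactly. Their poses are not given: they have to be found in the camera images.
- shaker_top (a point): fixed white shaker; point on top of its platform (55 mm above worktop). Axes: x toward the steel fence, y along it, z up; platform x -140..116, y -160..160 mm. Up to 4 cups in a line at x = 64.5, y = -102, -34, 34, 102 mm, between the fence (inner face x = 94, 22 mm high, cheeks of same height at its ends) and the blue clamp bar
- clamp_bar (a joint): blue clamp bar, m: 0 = home (lip 67 mm above the platform reaches 13 mm over the lids, so cups cannot be lifted out), 0.060 = fully back along shaker -x (lip then 47 mm clear of the lids). Friction 2 N, damped; stays where left; cannot go back while the pawl is down. Plate 262 mm long in y
- bar_handle (a point): upright black round handle on the clamp bar, 24 mm across, 45 mm tall; this point is on its axis, 62 mm above the platform and 16 mm under its top. At bar = 0 it lies at x = -22 mm, 46 mm behind the plate,, y = +50 mm in the shaker's axes; it moves with the bar
- pawl (a joint): orange ratchet pawl, rad: 0 = down, nose in the rack on the bar; grows when lifted, up to 1.0. Nose clear of the teeth (10 mm pitch) above 0.2; lift it well clear, to 0.5 or more. Stiff hinge (0.06 N m): it stays at the angle where it is left and must be pushed down; goes fully down only with the nose between teeth, as it is with the bar home
- pawl_tab (a point): upright finger tab of the pawl, 26 mm along the pawl x 12 mm thick along the hinge axis x 40 mm tall; point 10 mm under its top. Pawl down: 58 mm ahead (shaker +x) of the hinge and 26 mm above it; swings up and back (to shaker -x) round the hinge. Pinched along the hinge axis it can turn between the fingers
- pawl_hinge (a point): hinge axis of the pawl, along the shaker's y, 30 mm above the platform at x = -122 mm, y = -60 mm in the shaker's axes; this point's own axes turn with the pawl
- yellow_row (a point): centre of the yellow strip, the far one, on top of a low white fixed shelf, 215 x 230 mm, top 50 mm above the worktop. Strip 74 mm wide (x), 210 mm long (y); axes: x across it, away from the red strip, y along it, z up. A lip 9 mm high runs round the shelf's edge, its inner face 43 mm beyond this strip's centre line
- red_row (a point): centre of the red strip on the same shelf, parallel to the yellow one, 96 mm nearer (-x); same size and axes
- yellow_cup_1_mid (a point): sealed specimen cup with a yellow screw lid, 59 mm tall, lid 58 mm across (its top 14 mm), clear body 52 mm across, 70 to 140 g with the weight low down; this point is its centre, 29.5 mm above its foot, z along its axis. May be absent
- yellow_cup_2_mid (a point): sealed specimen cup with a yellow screw lid, 59 mm tall, lid 58 mm across (its top 14 mm), clear body 52 mm across, 70 to 140 g with the weight low down; this point is its centre, 29.5 mm above its foot, z along its axis. May be absent
- red_cup_1_mid (a point): sealed specimen cup with a red screw lid, 59 mm tall, lid 58 mm across (its top 14 mm), clear body 52 mm across, 70 to 140 g with the weight low down; this point is its centre, 29.5 mm above its foot, z along its axis. May be absent
- red_cup_2_mid (a point): sealed specimen cup with a red screw lid, 59 mm tall, lid 58 mm across (its top 14 mm), clear body 52 mm across, 70 to 140 g with the weight low down; this point is its centre, 29.5 mm above its foot, z along its axis. May be absent
- label_roll: bystander: roll of beige tape, 100 mm across, 25 mm tall; origin under its centre
- case: bystander: black zipped pouch, 46 x 76 x 25 mm; origin under its centre
- countdown: bystander: pink timer, 34 x 68 x 62 mm; origin under its centre
- vial_blue: bystander: small vial with a blue cap, 25 mm across, 49 mm tall; origin under its centre

How it is judged:
On the way, in this order (a step that is already met when the one before it is completed fails the run):
1. the pawl is lifted clear while the bar is still home (value of joint pawl above 0.3 rad and value of joint clamp_bar below 0.01 m), for 0.2 s.
2. the clamp bar is slid fully back (value of joint clamp_bar above 0.052 m), for 0.2 s.
3. every cup stands in the row of its colour on the shelf, with the bar still back (x of yellow_cup_1_mid in the frame of yellow_row between -0.012 and 0.012 m and y of yellow_cup_1_mid in the frame of yellow_row between -0.08 and 0.08 m and z of yellow_cup_1_mid in the frame of yellow_row between 0.024 and 0.035 m and angle between each of yellow_cup_1_mid, yellow_cup_2_mid, red_cup_1_mid, red_cup_2_mid's own z axis and vertical below 0.08 rad and x of yellow_cup_2_mid in the frame of yellow_row between -0.012 and 0.012 m and y of yellow_cup_2_mid in the frame of yellow_row between -0.08 and 0.08 m and z of yellow_cup_2_mid in the frame of yellow_row between 0.024 and 0.035 m and x of red_cup_1_mid in the frame of red_row between -0.012 and 0.012 m and y of red_cup_1_mid in the frame of red_row between -0.08 and 0.08 m and z of red_cup_1_mid in the frame of red_row between 0.024 and 0.035 m and x of red_cup_2_mid in the frame of red_row between -0.012 and 0.012 m and y of red_cup_2_mid in the frame of red_row between -0.08 and 0.08 m and z of red_cup_2_mid in the frame of red_row between 0.024 and 0.035 m and horizontal distance between yellow_cup_1_mid and yellow_cup_2_mid below 0.08 m and horizontal distance between red_cup_1_mid and red_cup_2_mid below 0.08 m and value of joint clamp_bar above 0.03 m), for 0.2 s.
4. the empty clamp bar is pushed home (value of joint clamp_bar below 0.006 m), for 0.2 s.
At the end, for the whole second after the job is handed in: Every cup upright on the strip of its colour, centre within 12 mm of the strip's centre line and 80 mm of its middle; two cups of a colour under 80 mm apart centre to centre; bar home (within 6 mm), pawl down (under 0.06 rad) (x of yellow_cup_1_mid in the frame of yellow_row between -0.012 and 0.012 m and y of yellow_cup_1_mid in the frame of yellow_row between -0.08 and 0.08 m and z of yellow_cup_1_mid in the frame of yellow_row between 0.024 and 0.035 m and angle between each of yellow_cup_1_mid, yellow_cup_2_mid, red_cup_1_mid, red_cup_2_mid's own z axis and vertical below 0.08 rad and x of yellow_cup_2_mid in the frame of yellow_row between -0.012 and 0.012 m and y of yellow_cup_2_mid in the frame of yellow_row between -0.08 and 0.08 m and z of yellow_cup_2_mid in the frame of yellow_row between 0.024 and 0.035 m and x of red_cup_1_mid in the frame of red_row between -0.012 and 0.012 m and y of red_cup_1_mid in the frame of red_row between -0.08 and 0.08 m and z of red_cup_1_mid in the frame of red_row between 0.024 and 0.035 m and x of red_cup_2_mid in the frame of red_row between -0.012 and 0.012 m and y of red_cup_2_mid in the frame of red_row between -0.08 and 0.08 m and z of red_cup_2_mid in the frame of red_row between 0.024 and 0.035 m and horizontal distance between yellow_cup_1_mid and yellow_cup_2_mid below 0.08 m and horizontal distance between red_cup_1_mid and red_cup_2_mid below 0.08 m and value of joint clamp_bar below 0.006 m and value of joint pawl below 0.06 rad); the robot touches nothing.
It fails at once if a bystander (tape roll, pouch, timer, vial) is moved by more than 30 mm (distance of any of label_roll, case, countdown, vial_blue from where it was at the start of the episode above 0.03 m).
Of yellow_cup_1, yellow_cup_2, red_cup_1, red_cup_2 only 3 to 4 are there at a start; the rules pass over those that are not, and their reading is None.
At some moment in a run one of yellow_cup_1, yellow_cup_2, red_cup_1, red_cup_2 may be knocked a few centimetres aside while the robot is not near it.
It also fails if it takes over 210 s, if anything falls off the work surface, if the arm or the gripper's body presses on something with over 40 N, if the wrist force passes 120 N, or if a joint passes its speed limit or range.

## Working session

There is one attempt and no reset: what is moved stays moved. The work goes in short steps, Python scripts to look and compute and a shell command to move; the robot and the scene stay as the last step left them, time stands still between calls to the robot, and variables do not carry over. Pictures are saved under pics/ and viewed, about 12 in all and at most 16, crops included, and the job is handed in when it is done.

```bash
mkdir -p pics; cat > h.py <<'E'
import numpy as np, cv2
from plant import r
from scipy.spatial.transform import Rotation as R
def ray(s,px,st=None):
    row,col=px
    d=np.array([(col-s['cx'])/s['fx'],-(row-s['cy'])/s['fy'],-1.])
    if 'origin' in s: o=np.array(s['origin']);M=np.array(s['rotation'])
    else:
        T=np.array(s['T_tool_cam']);Rt=R.from_quat(st['eef_rot']).as_matrix()
        M=Rt@T[:3,:3];o=Rt@T[:3,3]+np.array(st['tool_pos'])
    if M.shape!=(3,3): M=R.from_quat(M).as_matrix()
    d=M@d; return o,d/np.linalg.norm(d)
def atz(s,px,z,st=None):
    o,d=ray(s,px,st); return o+d*(z-o[2])/d[2]
def proj(s,P,st=None):
    if 'origin' in s: o=np.array(s['origin']);M=np.array(s['rotation'])
    else:
        T=np.array(s['T_tool_cam']);Rt=R.from_quat(st['eef_rot']).as_matrix()
        M=Rt@T[:3,:3];o=Rt@T[:3,3]+np.array(st['tool_pos'])
    p=M.T@(np.array(P)-o); return (s['cy']+s['fy']*p[1]/p[2], s['cx']-s['fx']*p[0]/p[2])
def tri(rays):
    A=np.zeros((3,3));b=np.zeros(3)
    for o,d in rays:
        Q=np.eye(3)-np.outer(d,d);A+=Q;b+=Q@o
    x=np.linalg.solve(A,b); return x,[np.linalg.norm((np.eye(3)-np.outer(d,d))@(x-o)) for o,d in rays]
def save(n,img): cv2.imwrite('pics/'+n+'.png',cv2.cvtColor(np.ascontiguousarray(img),cv2.COLOR_RGB2BGR))
E
python3 - <<'E'
from h import *
st=r.get_state();print(st['tool_pos'],st['eef_rot'],st['opening'])
S={c:r.snapshot(c) for c in('scene','side')}
for c in S:
    save(c+'0',S[c]['img']);print(c,{k:np.round(v,4).tolist() if not isinstance(v,float) else v for k,v in S[c].items() if k!='img'})
for l in ['shaker_top','bar_handle','pawl_tab','pawl_hinge','yellow_row','red_row','yellow_cup_1_mid','red_cup_1_mid','label_roll','case','countdown','vial_blue']:
    for c in S: print(l,c,[(np.round(x['location']).tolist(),round(x['confidence'],2)) for x in r.spot_point(l,c)])
E
```

```text
[0.26868516 0.56358441 0.23789594] [ 2.20535539e-01  9.75378481e-01 -9.33739939e-04 -1.50881041e-04] 0.9975238873141062
scene {'fx': 419.322210511274, 'fy': 419.322210511274, 'cx': 320.0547823810271, 'cy': 204.8588331891818, 'origin': [-0.1977, 0.4479, 1.0697], 'rotation': [-0.1619, 0.3181, 0.8303, -0.428]}
side {'fx': 490.75781424414356, 'fy': 490.75781424414356, 'cx': 328.93861557403176, 'cy': 198.76596427419793, 'origin': [0.3264, -0.9142, 1.303], 'rotation': [0.3038, -0.0428, -0.1235, 0.9437]}
shaker_top scene [([257.0, 242.0], 0.88), ([244.0, 215.0], 0.61)]
shaker_top side [([137.0, 293.0], 0.6), ([109.0, 296.0], 0.44), ([250.0, 288.0], 0.24)]
bar_handle scene [([259.0, 228.0], 0.9)]
bar_handle side [([122.0, 280.0], 0.74)]
pawl_tab scene [([204.0, 295.0], 0.73), ([245.0, 269.0], 0.44)]
pawl_tab side [([158.0, 269.0], 0.52), ([241.0, 371.0], 0.43), ([149.0, 284.0], 0.42)]
pawl_hinge scene []
pawl_hinge side [([158.0, 267.0], 0.72)]
yellow_row scene [([219.0, 248.0], 0.64)]
yellow_row side [([238.0, 318.0], 0.81), ([155.0, 269.0], 0.33)]
red_row scene []
red_row side [([251.0, 289.0], 0.96)]
yellow_cup_1_mid scene [([259.0, 193.0], 0.76), ([184.0, 440.0], 0.44)]
yellow_cup_1_mid side [([112.0, 297.0], 0.64)]
red_cup_1_mid scene [([246.0, 213.0], 0.43)]
red_cup_1_mid side [([120.0, 303.0], 0.51), ([241.0, 369.0], 0.24)]
label_roll scene [([202.0, 294.0], 0.56)]
label_roll side [([202.0, 348.0], 0.79)]
case scene [([183.0, 441.0], 0.52)]
case side []
countdown scene [([160.0, 407.0], 0.61)]
countdown side [([146.0, 282.0], 0.59)]
vial_blue scene []
vial_blue side [([240.0, 371.0], 0.67)]
```

View pics/scene0.png

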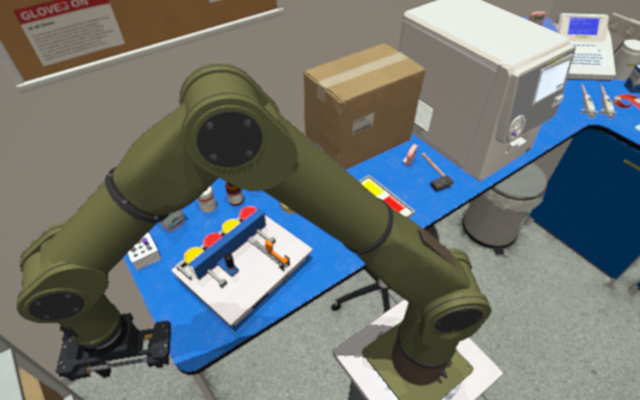

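View pics/side0.png

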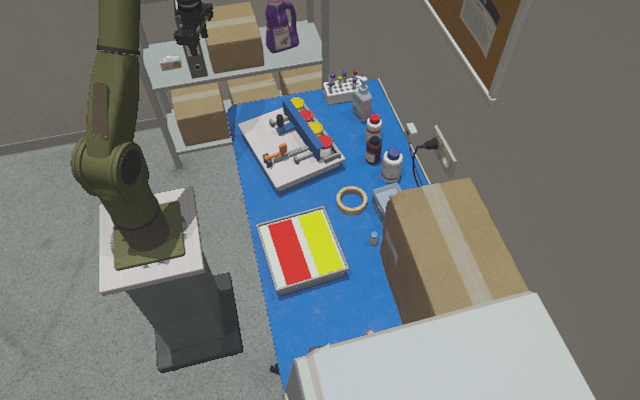

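The scene view shows the shaker at about (245,265), partly hidden by the arm. The side view shows the lids at (297,103) yellow, (306,115) red, (317,128) yellow and (325,142) red, the handle at (280,122), the pawl tab at (282,149), the shelf at (303,250), the tape at (351,200) and the vial at (374,238).

```bash
python3 - <<'E'
from h import *
s=r.snapshot('side');im=s['img'];hsv=cv2.cvtColor(im,cv2.COLOR_RGB2HSV)
H,S,V=[hsv[...,i].astype(int) for i in range(3)]
m={'red':((H<6)|(H>174))&(S>150)&(V>120),'yel':(H>24)&(H<33)&(S>150)&(V>120),'orange':(H>7)&(H<20)&(S>180)&(V>120),'bar':(H>105)&(H<125)&(S>90)&(V<150)}
for k,a in m.items():
    n,l,stt,c=cv2.connectedComponentsWithStats(a.astype(np.uint8))
    for i in range(1,n):
        x,y,w,h,A=stt[i]
        if A<25 or not(230<x<420 and 70<y<300):continue
        if A>800:
            z=.05
            pts=np.argwhere(l==i); P=np.array([atz(s,p,z)[:2] for p in pts],np.float32)
            print(k,'strip',cv2.minAreaRect(P),'mean',P.mean(0))
        else: print(k,(x,y,w,h),A,c[i].round(1),atz(s,(c[i][1],c[i][0]),.114).round(3))
for n,p,z in [('roll',(200,351),.012),('vial',(238,374),.03),('handle',(120,280),.117),('tab',(149,282),.11),('shk c',(134,240),.055),('shk c',(190,282),.055),('shk c',(158,343),.055)]: print(n,atz(s,p,z).round(3))
save('side_c',cv2.resize(im[85:195,230:390],None,fx=5,fy=5,interpolation=cv2.INTER_CUBIC))
E
```

```text
red (np.int32(300), np.int32(109), np.int32(13), np.int32(12)) 86 [306.1 114.2] [0.571 0.273 0.114]
red (np.int32(370), np.int32(114), np.int32(9), np.int32(7)) 49 [374.2 117.3] [0.791 0.2   0.114]
red (np.int32(319), np.int32(135), np.int32(13), np.int32(13)) 105 [325.4 140.5] [0.604 0.139 0.114]
red strip ((0.40472012758255005, -0.19456695020198822), (0.07126371562480927, 0.20646081864833832), 3.724578619003296) mean [ 0.40494588 -0.19908133]
yel (np.int32(291), np.int32(98), np.int32(13), np.int32(11)) 88 [297.5 102.1] [0.556 0.338 0.114]
yel (np.int32(309), np.int32(122), np.int32(13), np.int32(12)) 103 [315.6 126.8] [0.588 0.208 0.114]
yel strip ((0.5002341866493225, -0.1884036809206009), (0.07102546095848083, 0.20693905651569366), 3.8324685096740723) mean [ 0.50080544 -0.19241251]
orange (np.int32(264), np.int32(153), np.int32(16), np.int32(6)) 25 [269.9 155.8] [0.417 0.121 0.114]
bar (np.int32(276), np.int32(101), np.int32(44), np.int32(60)) 443 [299.6 131.7] [0.532 0.199 0.114]
bar (np.int32(352), np.int32(106), np.int32(15), np.int32(20)) 29 [358.8 117.4] [0.741 0.213 0.114]
bar (np.int32(240), np.int32(134), np.int32(23), np.int32(37)) 102 [251.2 151.3] [0.362 0.155 0.114]
bar (np.int32(409), np.int32(144), np.int32(10), np.int32(43)) 47 [412.2 165.3] [ 0.841 -0.031  0.114]
bar (np.int32(388), np.int32(150), np.int32(11), np.int32(10)) 51 [392.4 156.2] [0.793 0.02  0.114]
bar (np.int32(365), np.int32(153), np.int32(18), np.int32(13)) 47 [376.1 161.4] [0.736 0.013 0.114]
bar (np.int32(263), np.int32(162), np.int32(83), np.int32(36)) 512 [305.9 181. ] [ 0.504 -0.007  0.114]
bar (np.int32(276), np.int32(271), np.int32(74), np.int32(30)) 374 [313.4 286.9] [ 0.441 -0.356  0.114]
roll [ 0.642 -0.042  0.012]
vial [ 0.665 -0.207  0.03 ]
handle [0.479 0.265 0.117]
tab [0.46  0.143 0.11 ]
shk c [0.34  0.296 0.055]
shk c [0.431 0.022 0.055]
shk c [0.655 0.101 0.055]
```

View pics/side_c.png

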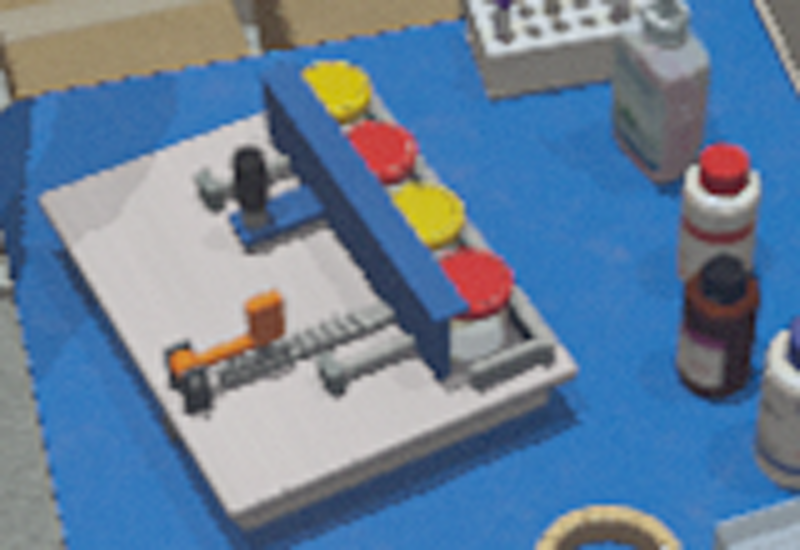

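The crop shows the bar home over four lids, in the order Y, R, Y, R along shaker +y→−y. The pawl tab is at crop (265,315) and the handle top at (250,155). Shaker yaw comes out at about 13.6° and shelf yaw at about 3.7°. I'll move above the shaker for a wrist look.

```bash
python3 -m jog '[{"translation":[-0.7,-0.4,-0.2],"twist":0,"claw":100},{"translation":[-0.7,-0.4,-0.2],"twist":0,"claw":100},{"translation":[-0.7,-0.4,-0.2],"twist":0,"claw":100},{"translation":[-0.7,-0.4,-0.2],"twist":0,"claw":100},{"translation":[-0.7,-0.4,-0.2],"twist":0,"claw":100},{"translation":[-0.7,-0.4,-0.2],"twist":0,"claw":100},{"translation":[-0.7,-0.4,-0.2],"twist":0,"claw":100},{"translation":[-0.7,-0.4,-0.2],"twist":0,"claw":100},{"translation":[-0.7,-0.4,0],"twist":0,"claw":100},{"translation":[-0.7,-0.4,0],"twist":0,"claw":100},{"translation":[-0.7,-0.4,0],"twist":0,"claw":100},{"translation":[-0.7,-0.4,0],"twist":0,"claw":100},{"translation":[0,0,0],"twist":-0.95,"claw":100},{"translation":[0,0,0],"twist":-0.95,"claw":100},{"translation":[0,0,0],"twist":-0.95,"claw":100},{"translation":[0,0,0],"twist":-0.95,"claw":100},{"translation":[0,0,0],"twist":-0.95,"claw":100},{"translation":[0,0,0],"twist":-0.95,"claw":100},{"translation":[0,0,0],"twist":-0.85,"claw":100},{"translation":[0,0,0],"twist":0,"claw":100}]'
python3 - <<'E'
from h import *
st=r.get_state();s=r.snapshot('wrist');save('w1',s['img'])
print(np.round(s['T_tool_cam'],3),s['fx'],s['cx'],s['cy'])
M=R.from_quat(st['eef_rot']).as_matrix();print(st['tool_pos'],M.round(3),st['q'].round(2))
for l,z in [('bar_handle',.117),('pawl_tab',.111),('pawl_hinge',.085),('shaker_top',.055),('yellow_cup_1_mid',.0845),('red_cup_1_mid',.0845)]:
    print(l,[(np.round(x['location']).tolist(),round(x['confidence'],2),atz(s,x['location'],z,st).round(3)[:2]) for x in r.spot_point(l,'wrist')])
E
```

```text
clock: 3.02
tool_pos: [0.4897, 0.2462, 0.3027]
eef_rot: [-0.121, 0.993, 0.0, -0.0]
contact_force: [-1.1, 1.0, 0.7]
opening: 1.001
[[-0.001  0.956  0.295  0.077]
 [ 1.     0.001  0.    -0.001]
 [-0.     0.295 -0.956 -0.146]
 [ 0.     0.     0.     1.   ]] 298.19998106445195 322.7286215080419 201.66308394417337
[0.48968102 0.24615913 0.30272024] [[-0.971 -0.241 -0.   ]
 [-0.241  0.971  0.   ]
 [ 0.     0.    -1.   ]] [-0.29  0.53 -0.43  1.71  0.26  0.96  1.  ]
bar_handle [([176.0, 342.0], 0.72, array([0.48 , 0.265]))]
pawl_tab [([135.0, 246.0], 0.89, array([0.462, 0.151]))]
pawl_hinge [([82.0, 248.0], 0.59, array([0.407, 0.137]))]
shaker_top [([180.0, 303.0], 0.64, array([0.51 , 0.223]))]
yellow_cup_1_mid [([232.0, 383.0], 0.72, array([0.547, 0.341]))]
red_cup_1_mid [([233.0, 329.0], 0.72, array([0.564, 0.272])), ([84.0, 248.0], 0.66, array([0.408, 0.138]))]
```

View pics/w1.png

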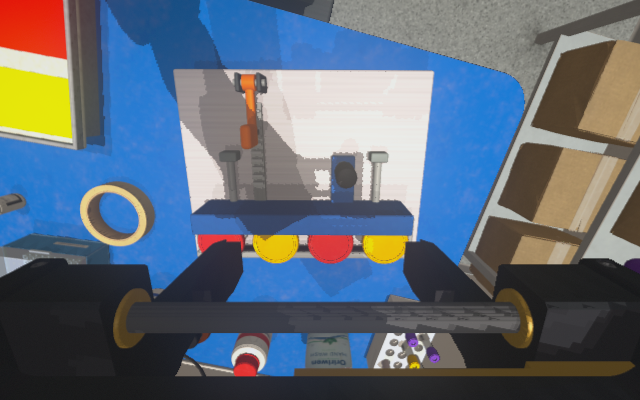

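The wrist view shows the handle at (342,176), the tab at (248,135) and the hinge at (248,82). All of them agree with the shaker centre (0.511, 0.223) and 13.6° yaw to within 2 mm. Next I go to the tab and pinch it.

```bash
python3 -m jog '[{"translation":[0.41,-0.72,0],"twist":0,"claw":34},{"translation":[0.41,-0.72,0],"twist":0,"claw":34},{"translation":[0.42,-0.73,0],"twist":0,"claw":34},{"translation":[0,0,0.8],"twist":0,"claw":34},{"translation":[0,0,0.8],"twist":0,"claw":34},{"translation":[0,0,0.8],"twist":0,"claw":34},{"translation":[0,0,0.8],"twist":0,"claw":34},{"translation":[0,0,0.5],"twist":0,"claw":34},{"translation":[0,0,0],"twist":0,"claw":34},{"translation":[0,0,0],"twist":0,"claw":34}]'
python3 - <<'E'
from h import *
st=r.get_state();s=r.snapshot('wrist');save('w2',s['img']);print(st['tool_pos'])
for l in ['pawl_tab']: print([(np.round(x['location']).tolist(),round(x['confidence'],2),atz(s,x['location'],.111,st).round(4)[:2]) for x in r.spot_point(l,'wrist')])
E
```

```text
clock: 4.2
tool_pos: [0.4618, 0.1503, 0.1544]
eef_rot: [-0.12, 0.993, -0.0, -0.001]
contact_force: [-0.7, -0.3, 0.8]
opening: 0.34
[0.4618335  0.15028635 0.15440847]
[([230.0, 323.0], 0.98, array([0.4639, 0.1502]))]
```

View pics/w2.png

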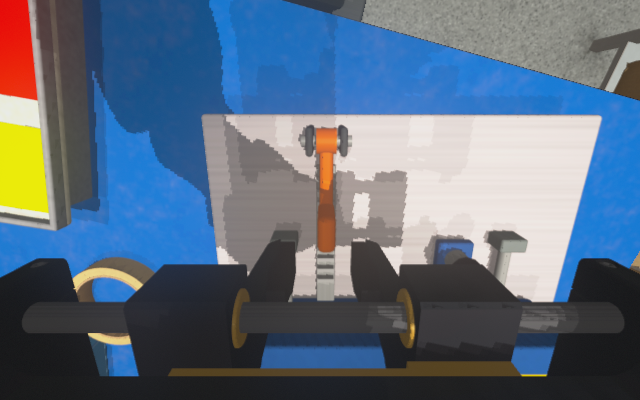

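The tab at (326,230) is centred between the fingers. I'll descend, pinch it, then follow the lifting arc.

```bash
python3 -m jog '[{"translation":[0,0,0.5],"twist":0,"claw":34},{"translation":[0,0,0.5],"twist":0,"claw":34},{"translation":[0,0,0.5],"twist":0,"claw":34},{"translation":[0,0,0],"twist":0,"claw":34},{"translation":[0,0,0],"twist":0,"claw":34}]' 20
python3 -m jog '[{"translation":[0,0,0],"twist":0,"claw":0},{"translation":[0,0,0],"twist":0,"claw":0},{"translation":[0,0,0],"twist":0,"claw":0},{"translation":[0,0,0],"twist":0,"claw":0},{"translation":[0,0,0],"twist":0,"claw":0},{"translation":[0,0,0],"twist":0,"claw":0}]' 20
```

```text
clock: 4.72
tool_pos: [0.4626, 0.1505, 0.0956]
eef_rot: [-0.12, 0.993, 0.0, 0.0]
contact_force: [-0.1, -0.0, 1.5]
opening: 0.338
clock: 5.22
tool_pos: [0.4628, 0.1526, 0.096]
eef_rot: [-0.121, 0.993, 0.002, 0.002]
contact_force: [-1.3, 5.2, 7.3]
opening: 0.137
```

```bash
python3 -m jog '[{"translation":[0.1,0,-0.18],"twist":0,"claw":0},{"translation":[0.13,0,-0.155],"twist":0,"claw":0},{"translation":[0.145,0,-0.14],"twist":0,"claw":0},{"translation":[0.16,0,-0.13],"twist":0,"claw":0},{"translation":[0.175,0,-0.105],"twist":0,"claw":0},{"translation":[0.19,0,-0.08],"twist":0,"claw":0},{"translation":[0,0,0],"twist":0,"claw":0},{"translation":[0,0,0],"twist":0,"claw":0},{"translation":[0,0,0],"twist":0,"claw":0}]'
python3 - <<'E'
from h import *
s=r.snapshot('side');save('s2',cv2.resize(s['img'][85:195,230:390],None,fx=4,fy=4,interpolation=cv2.INTER_CUBIC))
print(r.get_state()['joint_torque'].round(1))
for l in ['pawl_tab','pawl_hinge']:print([(np.round(x['location']).tolist(),round(x['confidence'],2)) for x in r.spot_point(l,'side')])
E
```

```text
clock: 5.97
tool_pos: [0.4308, 0.1448, 0.1282]
eef_rot: [-0.121, 0.993, 0.003, 0.005]
contact_force: [1.9, 5.0, 9.5]
opening: 0.132
[  1.8 -37.4   1.   -2.1   0.2   1.7   0.1]
[]
[([160.0, 268.0], 0.4)]
```

View pics/s2.png

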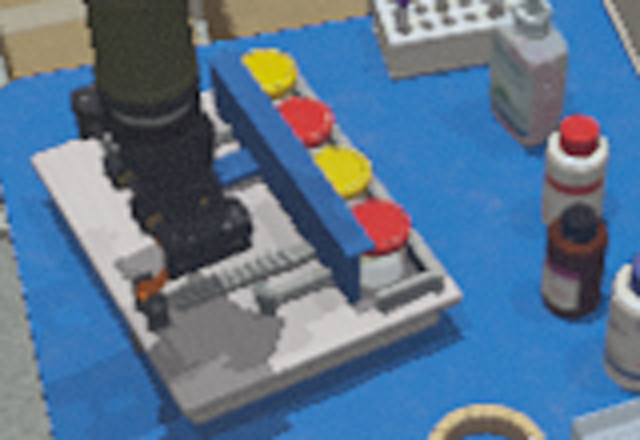

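The tool holds the lifted pawl at crop (150,280), still gripped at 12 mm. I'll release, rise and go to the handle.

```bash
python3 -m jog '[{"translation":[0,0,0],"twist":0,"claw":40},{"translation":[0,0,0],"twist":0,"claw":40},{"translation":[0,0,0],"twist":0,"claw":40},{"translation":[0,0,-0.6],"twist":0,"claw":60},{"translation":[0,0,-0.8],"twist":0,"claw":60},{"translation":[0,0,-0.6],"twist":0,"claw":60},{"translation":[-0.6,0.7,0],"twist":0,"claw":60},{"translation":[-0.6,0.7,0],"twist":0,"claw":60},{"translation":[-0.6,0.7,0],"twist":0,"claw":60},{"translation":[-0.1,0.7,0],"twist":0,"claw":60},{"translation":[0,0,0],"twist":0,"claw":60},{"translation":[0,0,0],"twist":0,"claw":60}]'
python3 - <<'E'
from h import *
st=r.get_state();s=r.snapshot('wrist');save('w3',s['img']);print(st['tool_pos'])
M=R.from_quat(st['eef_rot']).as_matrix()
for l,z in [('bar_handle',.117),('pawl_tab',.135)]:
  for x in r.spot_point(l,'wrist')[:2]:
    P=atz(s,x['location'],z,st);print(l,x,P.round(4),'tool units',(M.T@(P-st['tool_pos'])/.04).round(2))
E
```

```text
clock: 7.12
tool_pos: [0.4733, 0.2695, 0.2058]
eef_rot: [-0.122, 0.993, -0.0, -0.001]
contact_force: [-0.8, -0.6, -0.2]
opening: 0.599
[0.47325737 0.26953371 0.20579322]
bar_handle {'location': [210.7, 320.8], 'confidence': 0.84} [0.4771 0.2678 0.117 ] tool units [-0.09 -0.07  2.22]
pawl_tab {'location': [121.1, 160.3], 'confidence': 0.78} [0.4337 0.1414 0.135 ] tool units [ 1.73 -2.87  1.77]
```

View pics/w3.png

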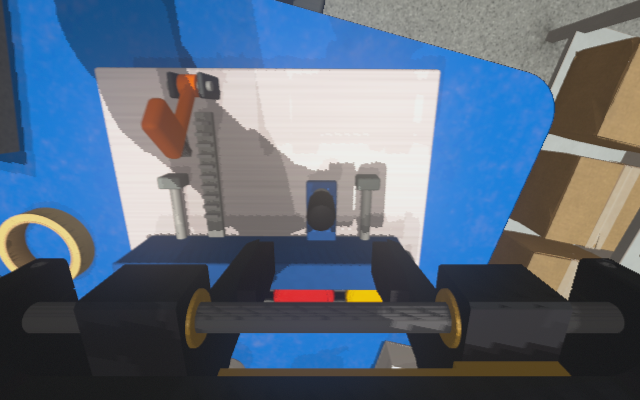

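The pawl is clearly up (tab at (165,125)) and the handle is at (320,211), nearly centred. I'll grip the handle and slide the bar back.

```bash
python3 -m jog '[{"translation":[-0.08,-0.06,0.7],"twist":0,"claw":60},{"translation":[0,0,0.7],"twist":0,"claw":60},{"translation":[0,0,0.7],"twist":0,"claw":60},{"translation":[0,0,0.55],"twist":0,"claw":60},{"translation":[0,0,0],"twist":0,"claw":60},{"translation":[0,0,0],"twist":0,"claw":0},{"translation":[0,0,0],"twist":0,"claw":0},{"translation":[0,0,0],"twist":0,"claw":0},{"translation":[0,0,0],"twist":0,"claw":0},{"translation":[0,0,0],"twist":0,"claw":0},{"translation":[0,0,0],"twist":0,"claw":0}]' 25
python3 -m jog '[{"translation":[0.15,0,0],"twist":0,"claw":0},{"translation":[0.15,0,0],"twist":0,"claw":0},{"translation":[0.15,0,0],"twist":0,"claw":0},{"translation":[0.15,0,0],"twist":0,"claw":0},{"translation":[0.15,0,0],"twist":0,"claw":0},{"translation":[0.15,0,0],"twist":0,"claw":0},{"translation":[0.15,0,0],"twist":0,"claw":0},{"translation":[0.15,0,0],"twist":0,"claw":0},{"translation":[0.15,0,0],"twist":0,"claw":0},{"translation":[0.15,0,0],"twist":0,"claw":0},{"translation":[0.05,0,0],"twist":0,"claw":0},{"translation":[0,0,0],"twist":0,"claw":0},{"translation":[0,0,0],"twist":0,"claw":0}]'
```

```text
clock: 8.18
tool_pos: [0.4783, 0.2698, 0.1018]
eef_rot: [-0.121, 0.993, 0.002, 0.001]
contact_force: [-1.7, 5.0, 4.1]
opening: 0.264
clock: 9.27
tool_pos: [0.42, 0.2555, 0.1017]
eef_rot: [-0.121, 0.993, 0.003, 0.003]
contact_force: [1.6, 5.4, 4.6]
opening: 0.262
```

```bash
python3 -m jog '[{"translation":[0.1,0,0],"twist":0,"claw":0},{"translation":[0,0,0],"twist":0,"claw":0},{"translation":[0,0,0],"twist":0,"claw":0}]'
python3 -m jog '[{"translation":[0,0,0],"twist":0,"claw":60},{"translation":[0,0,0],"twist":0,"claw":60},{"translation":[0,0,0],"twist":0,"claw":60},{"translation":[0,0,-0.6],"twist":0,"claw":60},{"translation":[0,0,-0.9],"twist":0,"claw":60},{"translation":[0,0,-0.9],"twist":0,"claw":100},{"translation":[0,0,-0.9],"twist":0,"claw":100},{"translation":[0,0,-0.7],"twist":0,"claw":100},{"translation":[-0.9,0,0],"twist":0,"claw":100},{"translation":[-0.3,0,0],"twist":0,"claw":100},{"translation":[0,0,0],"twist":0,"claw":100},{"translation":[0,0,0],"twist":0,"claw":100}]'
python3 - <<'E'
from h import *
st=r.get_state();s=r.snapshot('wrist');save('w4',s['img'])
s2=r.snapshot('side')
for l,z in [('bar_handle',.117),('yellow_cup_1_mid',.0845),('red_cup_1_mid',.0845)]:
    print(l,[(np.round(x['location']).tolist(),round(x['confidence'],2),atz(s,x['location'],z,st).round(4)[:2]) for x in r.spot_point(l,'wrist')])
    print(l,[(np.round(x['location']).tolist(),round(x['confidence'],2),atz(s2,x['location'],z,st).round(4)[:2]) for x in r.spot_point(l,'side')])
def lids(s,st=None,z=.114):
    hsv=cv2.cvtColor(s['img'],cv2.COLOR_RGB2HSV);H,S,V=[hsv[...,i].astype(int) for i in range(3)]
    for k,a in {'red':((H<6)|(H>174))&(S>150)&(V>120),'yel':(H>24)&(H<33)&(S>150)&(V>120)}.items():
        n,l,t,c=cv2.connectedComponentsWithStats(a.astype(np.uint8))
        for i in range(1,n):
            if t[i][4]>60: print(k,t[i].tolist(),atz(s,c[i][::-1],z,st).round(4)[:2])
lids(s,st);lids(s2)
E
```

```text
clock: 9.52
tool_pos: [0.4199, 0.2555, 0.1018]
eef_rot: [-0.12, 0.993, 0.004, 0.006]
contact_force: [9.9, 6.3, -2.6]
opening: 0.264
clock: 10.52
tool_pos: [0.4597, 0.2616, 0.2597]
eef_rot: [-0.12, 0.993, -0.001, -0.001]
contact_force: [-1.0, -0.1, 0.7]
opening: 0.999
bar_handle [([147.0, 327.0], 0.63, array([0.4178, 0.2543]))]
bar_handle [([125.0, 263.0], 0.64, array([0.42  , 0.2551]))]
yellow_cup_1_mid [([266.0, 370.0], 0.57, array([0.5472, 0.3403])), ([266.0, 254.0], 0.16, array([0.5793, 0.2042]))]
yellow_cup_1_mid [([112.0, 298.0], 0.8, array([0.552 , 0.3223]))]
red_cup_1_mid [([270.0, 313.0], 0.8, array([0.5679, 0.2744]))]
red_cup_1_mid [([199.0, 354.0], 0.64, array([ 0.6335, -0.0898])), ([118.0, 303.0], 0.49, array([0.5638, 0.2883])), ([239.0, 371.0], 0.28, array([ 0.6398, -0.238 ]))]
red [0, 3, 20, 77, 1192] [ 0.3969 -0.0402]
red [166, 257, 30, 28, 395] [0.5837 0.1273]
red [287, 257, 50, 45, 1748] [0.5623 0.2728]
yel [0, 97, 30, 67, 1659] [ 0.4744 -0.0403]
yel [233, 259, 42, 43, 1215] [0.5809 0.2116]
yel [349, 259, 48, 41, 1017] [0.5426 0.3386]
red [297, 109, 15, 12, 126] [0.5644 0.2708]
red [316, 135, 16, 13, 148] [0.5981 0.1379]
red [268, 220, 43, 65, 1495] [ 0.401  -0.2369]
yel [288, 98, 15, 10, 83] [0.548  0.3367]
yel [308, 122, 14, 12, 118] [0.5852 0.203 ]
yel [299, 211, 44, 64, 1442] [ 0.4919 -0.2304]
```

View pics/w4.png

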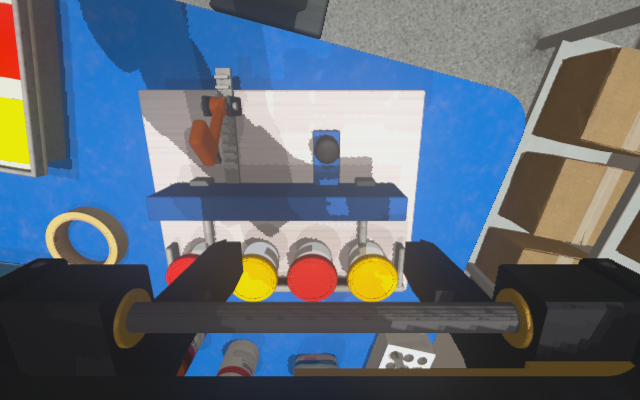

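The bar is fully back: the handle moved 60 mm and now shows at (327,147). Four lids are clear, at (185,270) red, (255,278) yellow, (312,280) red and (373,278) yellow, and they match the predicted nests. I'll start with the red cup at y = −102, jaws along shaker x.

```bash
python3 -m jog '[{"translation":[-0.526,-0.758,0],"twist":0,"claw":100},{"translation":[-0.526,-0.758,0],"twist":0,"claw":100},{"translation":[-0.526,-0.758,0],"twist":0,"claw":100},{"translation":[-0.526,-0.758,0],"twist":0,"claw":100},{"translation":[-0.526,-0.758,0],"twist":0,"claw":100},{"translation":[0,0,0],"twist":1,"claw":100},{"translation":[0,0,0],"twist":1,"claw":100},{"translation":[0,0,0],"twist":1,"claw":100},{"translation":[0,0,0],"twist":1,"claw":100},{"translation":[0,0,0],"twist":1,"claw":100},{"translation":[0,0,0],"twist":1,"claw":100},{"translation":[0,0,0],"twist":1,"claw":100},{"translation":[0,0,0],"twist":1,"claw":100},{"translation":[0,0,0],"twist":1,"claw":100},{"translation":[0,0,0],"twist":1,"claw":100},{"translation":[0,0,0],"twist":1,"claw":100},{"translation":[0,0,0],"twist":1,"claw":100},{"translation":[0,0,0],"twist":1,"claw":100},{"translation":[0,0,0],"twist":1,"claw":100},{"translation":[0,0,0],"twist":1,"claw":100}]'
python3 -m jog '[{"translation":[0,0,0.7],"twist":0,"claw":100},{"translation":[0,0,0.7],"twist":0,"claw":100},{"translation":[0,0,0],"twist":0,"claw":100},{"translation":[0,0,0],"twist":0,"claw":100}]'
cat >> h.py <<'E'
def lids(s,st=None,z=.114,amin=60):
    out=[]
    hsv=cv2.cvtColor(s['img'],cv2.COLOR_RGB2HSV);H,S,V=[hsv[...,i].astype(int) for i in range(3)]
    for k,a in {'red':((H<6)|(H>174))&(S>150)&(V>120),'yel':(H>24)&(H<33)&(S>150)&(V>120)}.items():
        n,l,t,c=cv2.connectedComponentsWithStats(a.astype(np.uint8))
        for i in range(1,n):
            if t[i][4]>amin:
                P=atz(s,c[i][::-1],z,st); e=''
                if st is not None: e=(R.from_quat(st['eef_rot']).as_matrix().T@(P-st['tool_pos'])/.04).round(2)
                print(k,t[i].tolist(),P.round(4)[:2],e)
def yaw(st):
    M=R.from_quat(st['eef_rot']).as_matrix();return np.degrees(np.arctan2(M[1,1],M[0,1]))
E
python3 - <<'E'
from h import *
st=r.get_state();s=r.snapshot('wrist');save('w5',s['img']);print(st['q'].round(2),yaw(st));lids(s,st)
E
```

```text
clock: 12.58
tool_pos: [0.5985, 0.1408, 0.2602]
eef_rot: [0.619, 0.786, -0.0, -0.0]
contact_force: [-0.3, 0.3, -0.4]
opening: 1.001
clock: 12.92
tool_pos: [0.5977, 0.1405, 0.2034]
eef_rot: [0.617, 0.787, -0.001, -0.001]
contact_force: [-0.4, 0.1, 0.2]
opening: 0.998
[-0.33  0.72  0.05  1.64 -0.04  0.79 -0.03] 13.840658447143468
red [287, 0, 79, 63, 4162] [0.5681 0.2676] [3.26 0.05 2.24]
red [539, 162, 32, 38, 166] [0.7666 0.2077] [0.62 4.51 2.22]
red [551, 165, 45, 40, 1341] [0.7893 0.2051] [0.42 5.05 2.22]
red [293, 169, 65, 31, 1457] [0.5945 0.1566] [0.41 0.03 2.23]
red [295, 212, 55, 22, 665] [0.5986 0.1242] [-0.4  -0.07  2.24]
yel [290, 80, 72, 72, 3818] [0.5815 0.2106] [1.8  0.03 2.23]
yel [175, 341, 52, 36, 1440] [ 0.5204 -0.0448] [-4.04 -2.97  2.24]
```

View pics/w5.png

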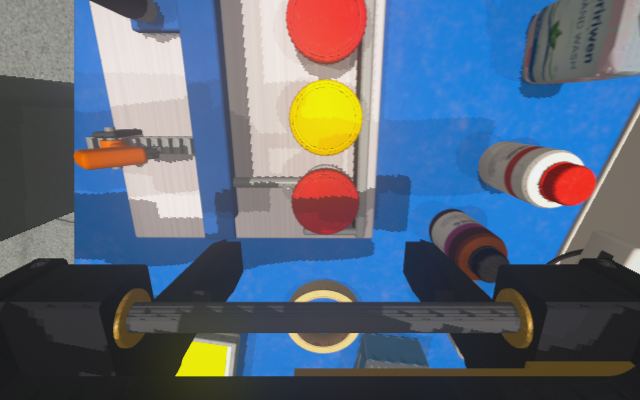

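The red lid sits at (325,201), directly beneath the TCP. I'll descend and grip the lid.

```bash
python3 -m jog '[{"translation":[0,0,0.8],"twist":0,"claw":100},{"translation":[0,0,0.8],"twist":0,"claw":100},{"translation":[0,0,0.8],"twist":0,"claw":100},{"translation":[0,0,0.43],"twist":0,"claw":100},{"translation":[0,0,0],"twist":0,"claw":100},{"translation":[0,0,0],"twist":0,"claw":40},{"translation":[0,0,0],"twist":0,"claw":40},{"translation":[0,0,0],"twist":0,"claw":40},{"translation":[0,0,0],"twist":0,"claw":40},{"translation":[0,0,0],"twist":0,"claw":40},{"translation":[0,0,0],"twist":0,"claw":40}]' 25
python3 -m jog '[{"translation":[0,0,-0.4],"twist":0,"claw":40},{"translation":[0,0,-0.8],"twist":0,"claw":40},{"translation":[0,0,-0.8],"twist":0,"claw":40},{"translation":[0,0,-0.8],"twist":0,"claw":40},{"translation":[0,0,-0.4],"twist":0,"claw":40},{"translation":[0,0,0],"twist":0,"claw":40}]'
python3 - <<'E'
from h import *
st=r.get_state();M=R.from_quat(st['eef_rot']).as_matrix()
P=np.array([.4047+.0023,-.1946-.0349,st['tool_pos'][2]])
print(yaw(st),(M.T@(P-st['tool_pos'])/.04).round(2))
E
```

```text
clock: 13.88
tool_pos: [0.5993, 0.1406, 0.0923]
eef_rot: [0.617, 0.787, 0.001, 0.0]
contact_force: [-1.6, -0.0, 5.1]
opening: 0.622
clock: 14.38
tool_pos: [0.6014, 0.1411, 0.2234]
eef_rot: [0.617, 0.787, 0.003, 0.002]
contact_force: [0.1, -0.7, -1.1]
opening: 0.623
13.800928934622949 [-7.84 -6.93 -0.06]
```

```bash
python3 -m jog '[{"translation":[-0.71,-0.63,0],"twist":0,"claw":40},{"translation":[-0.71,-0.63,0],"twist":0,"claw":40},{"translation":[-0.71,-0.63,0],"twist":0,"claw":40},{"translation":[-0.71,-0.63,0],"twist":0,"claw":40},{"translation":[-0.71,-0.63,0],"twist":0,"claw":40},{"translation":[-0.71,-0.63,0],"twist":0,"claw":40},{"translation":[-0.71,-0.63,0],"twist":0,"claw":40},{"translation":[-0.71,-0.63,0],"twist":0,"claw":40},{"translation":[-0.71,-0.63,0],"twist":0,"claw":40},{"translation":[-0.71,-0.63,0],"twist":0,"claw":40},{"translation":[-0.71,-0.63,0],"twist":0,"claw":40},{"translation":[0,0,0],"twist":0.84,"claw":40},{"translation":[0,0,0],"twist":0.84,"claw":40},{"translation":[0,0,0],"twist":0,"claw":40},{"translation":[0,0,0],"twist":0,"claw":40}]'
python3 - <<'E'
from h import *
st=r.get_state();s=r.snapshot('wrist');s2=r.snapshot('side');print(yaw(st))
def strip(s,st):
    hsv=cv2.cvtColor(s['img'],cv2.COLOR_RGB2HSV);H,S,V=[hsv[...,i].astype(int) for i in range(3)]
    for k,a in {'red':((H<6)|(H>174))&(S>150)&(V>120),'yel':(H>24)&(H<33)&(S>150)&(V>120)}.items():
        n,l,t,c=cv2.connectedComponentsWithStats(a.astype(np.uint8))
        for i in range(1,n):
            if t[i][4]>800: print(k,t[i].tolist(),cv2.minAreaRect(np.array([atz(s,p,.05,st)[:2] for p in np.argwhere(l==i)],np.float32)))
strip(s,st);print();strip(s2,st)
save('mix6',np.vstack([s['img'],cv2.resize(s2['img'][100:300,200:420],(640,582))])[:, :][:980:1])
m=np.hstack([cv2.resize(s['img'],(480,300)),cv2.resize(s2['img'][170:310,230:380],(320,300))]);save('m6',m)
E
```

```text
clock: 15.63
tool_pos: [0.4038, -0.2286, 0.2183]
eef_rot: [0.683, 0.731, -0.0, -0.001]
contact_force: [-0.2, -0.1, -1.5]
opening: 0.621
3.8929990409608632
red [288, 41, 78, 176, 11345] ((0.40315085649490356, -0.17883051931858063), (0.07344440370798111, 0.17553257942199707), 3.7820451259613037)
red [295, 213, 74, 82, 2874] ((0.4117983877658844, -0.31367945671081543), (0.10132023692131042, 0.08351331204175949), 79.97611236572266)
yel [381, 41, 86, 203, 12107] ((0.4999285340309143, -0.18891480565071106), (0.07379228621721268, 0.2084496170282364), 3.7916197776794434)

red [270, 231, 41, 54, 1029] ((0.4055245518684387, -0.20531690120697021), (0.07096929103136063, 0.1853509396314621), 4.0691070556640625)
yel [303, 214, 40, 61, 1273] ((0.5007253289222717, -0.19086992740631104), (0.07150132209062576, 0.20171421766281128), 3.8202054500579834)
```

View pics/m6.png

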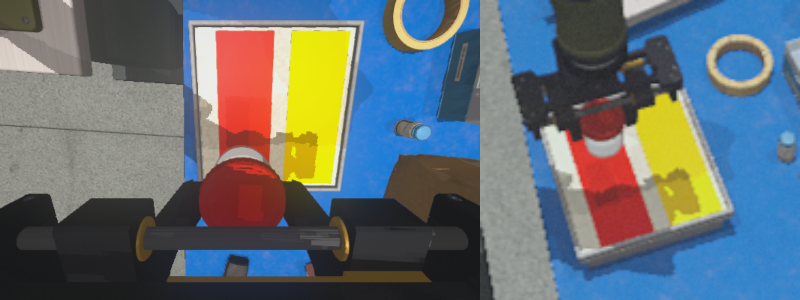

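```bash
python3 - <<'E'
from h import *
st=r.get_state();s=r.snapshot('wrist');M=R.from_quat(st['eef_rot']).as_matrix()
hsv=cv2.cvtColor(s['img'],cv2.COLOR_RGB2HSV)
H,S,V=[hsv[...,i].astype(int) for i in range(3)]
a=(((H<6)|(H>174))&(S>150)&(V>120))
for row in range(216,298,8):
    c=np.where(a[row,240:400])[0]+240; print(row,c.min(),c.max(),len(c))
for z in (.24,.245):
  for row in (250,260,270): P=atz(s,(row,323),z,st);print(z,row,(M.T@(P-st['tool_pos'])).round(4))
ys=np.array([.0654*-1,.9979]);yc=np.array([.5000,-.1887]);rc=yc-.096*np.array([.9979,.0654])
print({n:(c+k*ys).round(4) for n,c in (('y',yc),('r',rc)) for k in(-.035,.035)}if 0 else [(n,k,(c+k*ys).round(4)) for n,c in (('y',yc),('r',rc)) for k in(-.035,.035)])
E
```

```text
216 304 343 33
224 300 355 53
232 302 366 58
240 315 358 27
248 318 362 40
256 318 348 31
264 317 348 32
272 317 351 35
280 320 350 31
288 320 349 30Traceback (most recent call last):
  File "<stdin>", line 7, in <module>
    return umr_minimum(a, axis, None, out, keepdims, initial, where)
ValueError: zero-size array to reduction operation minimum which has no identity
```

```bash
python3 -m jog '[{"translation":[-0.04,0.065,0.6],"twist":0,"claw":40},{"translation":[0,0,0.8],"twist":0,"claw":40},{"translation":[0,0,0.8],"twist":0,"claw":40},{"translation":[0,0,0.6],"twist":0,"claw":40},{"translation":[0,0,0.2],"twist":0,"claw":40},{"translation":[0,0,0.1],"twist":0,"claw":40},{"translation":[0,0,0],"twist":0,"claw":40},{"translation":[0,0,0],"twist":0,"claw":40}]'
```

```text
clock: 16.45
tool_pos: [0.4077, -0.2306, 0.096]
eef_rot: [0.683, 0.73, 0.0, 0.001]
contact_force: [-0.1, -0.1, -0.9]
opening: 0.623
```

```bash
python3 -m jog '[{"translation":[0,0,0.1],"twist":0,"claw":40},{"translation":[0,0,0.09],"twist":0,"claw":40},{"translation":[0,0,0],"twist":0,"claw":40},{"translation":[0,0,0],"twist":0,"claw":40}]'
```

```text
clock: 16.78
tool_pos: [0.407, -0.2305, 0.0877]
eef_rot: [0.684, 0.73, 0.0, 0.0]
contact_force: [0.3, -0.1, -1.4]
opening: 0.622
```

```bash
python3 -m jog '[{"translation":[0,0,0.04],"twist":0,"claw":40},{"translation":[0,0,0.03],"twist":0,"claw":40},{"translation":[0,0,0],"twist":0,"claw":40},{"translation":[0,0,0],"twist":0,"claw":40}]'
```

```text
clock: 17.12
tool_pos: [0.4067, -0.2309, 0.0865]
eef_rot: [0.684, 0.729, -0.0, 0.001]
contact_force: [-2.1, 0.9, 19.9]
opening: 0.62
```

```bash
python3 -m jog '[{"translation":[0,0,-0.03],"twist":0,"claw":40},{"translation":[0,0,0],"twist":0,"claw":95},{"translation":[0,0,0],"twist":0,"claw":95},{"translation":[0,0,0],"twist":0,"claw":95},{"translation":[0,0,0],"twist":0,"claw":95},{"translation":[0,0,-0.5],"twist":0,"claw":95},{"translation":[0,0,-0.9],"twist":0,"claw":95},{"translation":[0,0,-0.9],"twist":0,"claw":95},{"translation":[0,0,-0.9],"twist":0,"claw":95},{"translation":[0,0,-0.6],"twist":0,"claw":95},{"translation":[0,0,0],"twist":0,"claw":95},{"translation":[0,0,0],"twist":0,"claw":95}]'
python3 - <<'E'
from h import *
st=r.get_state();s=r.snapshot('wrist');s2=r.snapshot('side');M=R.from_quat(st['eef_rot']).as_matrix()
for n,x,q in (('w',s,st),('s',s2,None)):
  for lb in('red_cup_1_mid','yellow_cup_1_mid'):
    print(n,lb,[(atz(x,d['location'],.08,q).round(4)[:2],round(d['confidence'],2)) for d in r.spot_point(lb,{'w':'wrist','s':'side'}[n])])
lids(s2,None,.114)
P=np.array([.5817,.2052,st['tool_pos'][2]]);print(yaw(st),(M.T@(P-st['tool_pos'])/.04).round(2))
m=np.hstack([cv2.resize(s['img'],(480,300)),cv2.resize(s2['img'][170:310,230:380],(320,300))]);save('m7',m)
E
```

```text
clock: 18.12
tool_pos: [0.4076, -0.2307, 0.2388]
eef_rot: [0.684, 0.73, 0.001, 0.001]
contact_force: [0.5, 0.8, -1.0]
opening: 0.953
w red_cup_1_mid [(array([ 0.4867, -0.1859]), 0.63)]
w yellow_cup_1_mid []
s red_cup_1_mid [(array([0.5709, 0.283 ]), 0.63), (array([ 0.644 , -0.2352]), 0.25)]
s yellow_cup_1_mid [(array([0.5583, 0.3414]), 0.61)]
red [298, 109, 14, 13, 125] [0.5653 0.2701] 
red [271, 220, 40, 65, 1183] [ 0.4011 -0.2343] 
yel [289, 98, 15, 11, 130] [0.5493 0.3353] 
yel [306, 122, 16, 12, 148] [0.5816 0.2054] 
yel [299, 212, 44, 63, 1327] [ 0.4925 -0.2328] 
3.7400019906357125 [10.59  5.06 -0.  ]
```

View pics/m7.png

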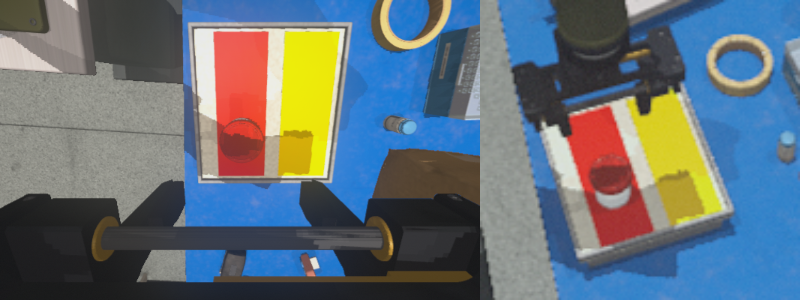

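The red cup stands upright and centred across the red strip at px (321,184). Next is the yellow cup at y = −34.

```bash
python3 - <<'E'
from h import *
st=r.get_state();s=r.snapshot('wrist');print(atz(s,(184,321),.109,st).round(4))
E
python3 -m jog '[{"translation":[0.815,0.389,0],"twist":0,"claw":100},{"translation":[0.815,0.389,0],"twist":0,"claw":100},{"translation":[0.815,0.389,0],"twist":0,"claw":100},{"translation":[0.815,0.389,0],"twist":0,"claw":100},{"translation":[0.815,0.389,0],"twist":0,"claw":100},{"translation":[0.815,0.389,0],"twist":0,"claw":100},{"translation":[0.815,0.389,0],"twist":0,"claw":100},{"translation":[0.815,0.389,0],"twist":0,"claw":100},{"translation":[0.815,0.389,0],"twist":0,"claw":100},{"translation":[0.815,0.389,0],"twist":0,"claw":100},{"translation":[0.815,0.389,0],"twist":0,"claw":100},{"translation":[0.815,0.389,0],"twist":0,"claw":100},{"translation":[0.815,0.389,0],"twist":0,"claw":100},{"translation":[0,0,0],"twist":-0.84,"claw":100},{"translation":[0,0,0],"twist":-0.84,"claw":100},{"translation":[0,0,0.9],"twist":0,"claw":100},{"translation":[0,0,0],"twist":0,"claw":100},{"translation":[0,0,0],"twist":0,"claw":100}]'
python3 - <<'E'
from h import *
st=r.get_state();s=r.snapshot('wrist');print(yaw(st),st['q'].round(2));lids(s,st)
E
```

```text
[ 0.4034 -0.2216  0.109 ]
clock: 19.97
tool_pos: [0.5794, 0.205, 0.2]
eef_rot: [0.617, 0.787, -0.002, -0.001]
contact_force: [-0.4, -0.3, -0.5]
opening: 0.996
13.788759176698854 [-0.44  0.72  0.04  1.64 -0.04  0.79 -0.14]
red [293, 77, 73, 78, 4421] [0.5662 0.2749] [1.78 0.11 2.15]
red [530, 235, 33, 29, 147] [0.7656 0.2155] [-0.85  4.59  2.12]
red [541, 242, 40, 23, 730] [0.7871 0.2113] [-1.08  5.09  2.12]
yel [290, 0, 80, 58, 3859] [0.552  0.3331] [3.28 0.11 2.15]
yel [297, 171, 50, 28, 703] [0.5706 0.2216] [ 0.46 -0.1   2.15]
```

```bash
python3 -m jog '[{"translation":[0.1,0.07,0.8],"twist":0,"claw":100},{"translation":[0,0,0.8],"twist":0,"claw":100},{"translation":[0,0,0.7],"twist":0,"claw":100},{"translation":[0,0,0.36],"twist":0,"claw":100},{"translation":[0,0,0],"twist":0,"claw":100},{"translation":[0,0,0],"twist":0,"claw":40},{"translation":[0,0,0],"twist":0,"claw":40},{"translation":[0,0,0],"twist":0,"claw":40},{"translation":[0,0,0],"twist":0,"claw":40},{"translation":[0,0,0],"twist":0,"claw":40},{"translation":[0,0,0],"twist":0,"claw":40}]' 25
python3 -m jog '[{"translation":[0,0,-0.4],"twist":0,"claw":40},{"translation":[0,0,-0.8],"twist":0,"claw":40},{"translation":[0,0,-0.8],"twist":0,"claw":40},{"translation":[0,0,-0.8],"twist":0,"claw":40},{"translation":[0,0,-0.4],"twist":0,"claw":40},{"translation":[0,0,0],"twist":0,"claw":40}]'
python3 - <<'E'
from h import *
st=r.get_state();M=R.from_quat(st['eef_rot']).as_matrix()
P=np.array([.5023,-.2236,st['tool_pos'][2]])
print(yaw(st),(M.T@(P-st['tool_pos'])/.04).round(2))
E
```

```text
clock: 20.93
tool_pos: [0.5831, 0.2102, 0.0966]
eef_rot: [0.617, 0.787, 0.0, 0.0]
contact_force: [-2.8, -0.5, 5.8]
opening: 0.618
clock: 21.43
tool_pos: [0.5855, 0.211, 0.2279]
eef_rot: [0.617, 0.787, 0.004, 0.002]
contact_force: [0.2, -0.0, -1.1]
opening: 0.617
13.794886103880366 [-10.06  -4.61  -0.05]
```

```bash
python3 -m jog '[{"translation":[-0.838,-0.384,0],"twist":0,"claw":40},{"translation":[-0.838,-0.384,0],"twist":0,"claw":40},{"translation":[-0.838,-0.384,0],"twist":0,"claw":40},{"translation":[-0.838,-0.384,0],"twist":0,"claw":40},{"translation":[-0.838,-0.384,0],"twist":0,"claw":40},{"translation":[-0.838,-0.384,0],"twist":0,"claw":40},{"translation":[-0.838,-0.384,0],"twist":0,"claw":40},{"translation":[-0.838,-0.384,0],"twist":0,"claw":40},{"translation":[-0.838,-0.384,0],"twist":0,"claw":40},{"translation":[-0.838,-0.384,0],"twist":0,"claw":40},{"translation":[-0.838,-0.384,0],"twist":0,"claw":40},{"translation":[-0.838,-0.384,0],"twist":0,"claw":40},{"translation":[0,0,0],"twist":0.84,"claw":40},{"translation":[0,0,0],"twist":0.84,"claw":40},{"translation":[0,0,0.5],"twist":0,"claw":40},{"translation":[0,0,0.8],"twist":0,"claw":40},{"translation":[0,0,0.8],"twist":0,"claw":40},{"translation":[0,0,0.6],"twist":0,"claw":40},{"translation":[0,0,0],"twist":0,"claw":40},{"translation":[0,0,0],"twist":0,"claw":40}]'
python3 - <<'E'
from h import *
st=r.get_state();s2=r.snapshot('side');lids(s2,None,st['tool_pos'][2]+.0175);print(yaw(st))
E
```

```text
clock: 23.1
tool_pos: [0.4986, -0.2238, 0.114]
eef_rot: [0.684, 0.73, -0.001, -0.002]
contact_force: [0.8, -0.1, -0.7]
opening: 0.621
red [268, 221, 43, 64, 1131] [ 0.3961 -0.2503] 
yel [315, 254, 28, 21, 346] [ 0.4941 -0.3105] 
3.740573270769264
```

```bash
python3 -m jog '[{"translation":[0,0.1,0.3],"twist":0,"claw":40},{"translation":[0,0,0.15],"twist":0,"claw":40},{"translation":[0,0,0.1],"twist":0,"claw":40},{"translation":[0,0,0],"twist":0,"claw":40},{"translation":[0,0,0],"twist":0,"claw":40}]'
```

```text
clock: 23.57
tool_pos: [0.504, -0.2241, 0.0936]
eef_rot: [0.684, 0.73, 0.0, -0.0]
contact_force: [0.6, -0.3, -1.6]
opening: 0.619
```

```bash
python3 -m jog '[{"translation":[0,0,0.03],"twist":0,"claw":40},{"translation":[0,0,0],"twist":0,"claw":40},{"translation":[0,0,0],"twist":0,"claw":40}]'
```

```text
clock: 23.82
tool_pos: [0.5041, -0.2242, 0.0925]
eef_rot: [0.684, 0.73, 0.0, 0.0]
contact_force: [-0.5, -1.2, -1.1]
opening: 0.623
```

```bash
python3 -m jog '[{"translation":[0,0,0.02],"twist":0,"claw":40},{"translation":[0,0,0],"twist":0,"claw":40},{"translation":[0,0,0],"twist":0,"claw":95},{"translation":[0,0,0],"twist":0,"claw":95},{"translation":[0,0,0],"twist":0,"claw":95},{"translation":[0,0,0],"twist":0,"claw":95},{"translation":[0,0,-0.5],"twist":0,"claw":95},{"translation":[0,0,-0.9],"twist":0,"claw":95},{"translation":[0,0,-0.9],"twist":0,"claw":95},{"translation":[0,0,-0.9],"twist":0,"claw":95},{"translation":[0,0,-0.4],"twist":0,"claw":95},{"translation":[0,0,0],"twist":0,"claw":95},{"translation":[0,0,0],"twist":0,"claw":95}]'
python3 - <<'E'
from h import *
st=r.get_state();s=r.snapshot('wrist');M=R.from_quat(st['eef_rot']).as_matrix()
P=np.array([.5655,.2710,st['tool_pos'][2]]);print(yaw(st),(M.T@(P-st['tool_pos'])/.04).round(2))
s2=r.snapshot('side');lids(s2)
save('m8',np.hstack([cv2.resize(s['img'],(480,300)),cv2.resize(s2['img'][170:310,230:380],(320,300))]))
E
```

```text
clock: 24.9
tool_pos: [0.5043, -0.2243, 0.2362]
eef_rot: [0.684, 0.73, 0.0, 0.001]
contact_force: [-0.1, -0.9, -0.1]
opening: 0.954
3.7337091843892742 [12.26  2.33 -0.  ]
red [268, 220, 43, 65, 1257] [ 0.4003 -0.2332] 
yel [299, 211, 44, 64, 978] [ 0.4905 -0.2274]
```

View pics/m8.png

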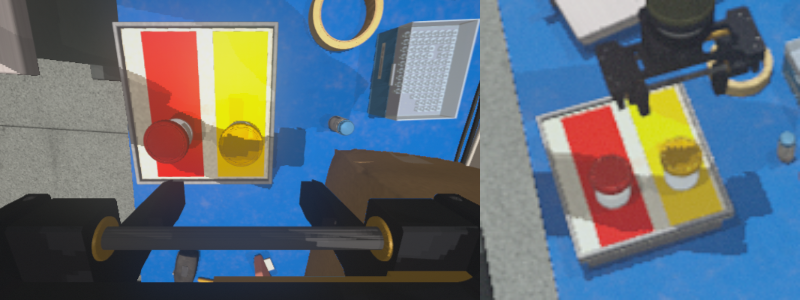

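Both cups stand upright, each centred on its own strip. Next is the red cup at y = +34.

```bash
python3 -m jog '[{"translation":[0.876,0.166,0],"twist":0,"claw":100},{"translation":[0.876,0.166,0],"twist":0,"claw":100},{"translation":[0.876,0.166,0],"twist":0,"claw":100},{"translation":[0.876,0.166,0],"twist":0,"claw":100},{"translation":[0.876,0.166,0],"twist":0,"claw":100},{"translation":[0.876,0.166,0],"twist":0,"claw":100},{"translation":[0.876,0.166,0],"twist":0,"claw":100},{"translation":[0.876,0.166,0],"twist":0,"claw":100},{"translation":[0.876,0.166,0],"twist":0,"claw":100},{"translation":[0.876,0.166,0],"twist":0,"claw":100},{"translation":[0.876,0.166,0],"twist":0,"claw":100},{"translation":[0.876,0.166,0],"twist":0,"claw":100},{"translation":[0.876,0.166,0],"twist":0,"claw":100},{"translation":[0.876,0.166,0],"twist":0,"claw":100},{"translation":[0,0,0],"twist":-0.84,"claw":100},{"translation":[0,0,0],"twist":-0.84,"claw":100},{"translation":[0,0,0.8],"twist":0,"claw":100},{"translation":[0,0,0],"twist":0,"claw":100},{"translation":[0,0,0],"twist":0,"claw":100}]'
python3 - <<'E'
from h import *
st=r.get_state();s=r.snapshot('wrist');print(yaw(st),st['q'].round(2));lids(s,st);lids(r.snapshot('side'),None)
E
```

```text
clock: 26.58
tool_pos: [0.5627, 0.2703, 0.2007]
eef_rot: [0.617, 0.787, -0.003, -0.001]
contact_force: [0.6, -0.6, -0.3]
opening: 0.996
13.79031792248019 [-0.55  0.73  0.05  1.61 -0.04  0.81 -0.24]
red [296, 168, 67, 43, 1620] [0.5625 0.288 ] [0.43 0.12 2.17]
red [300, 213, 54, 20, 513] [0.5653 0.255 ] [-0.38 -0.01  2.17]
yel [604, 20, 20, 20, 274] [0.7254 0.4415] [3.19 4.98 2.13]
yel [294, 77, 73, 75, 4283] [0.5498 0.3411] [1.8  0.12 2.16]
red [268, 220, 43, 65, 1327] [ 0.4005 -0.2336] 
yel [289, 98, 14, 11, 114] [0.5497 0.3358] 
yel [299, 211, 44, 64, 1260] [ 0.4915 -0.2248]
```

```bash
python3 -m jog '[{"translation":[0.02,0.07,0.8],"twist":0,"claw":100},{"translation":[0,0,0.8],"twist":0,"claw":100},{"translation":[0,0,0.7],"twist":0,"claw":100},{"translation":[0,0,0.42],"twist":0,"claw":100},{"translation":[0,0,0],"twist":0,"claw":100},{"translation":[0,0,0],"twist":0,"claw":40},{"translation":[0,0,0],"twist":0,"claw":40},{"translation":[0,0,0],"twist":0,"claw":40},{"translation":[0,0,0],"twist":0,"claw":40},{"translation":[0,0,0],"twist":0,"claw":40},{"translation":[0,0,0],"twist":0,"claw":40}]' 25
python3 -m jog '[{"translation":[0,0,-0.4],"twist":0,"claw":40},{"translation":[0,0,-0.8],"twist":0,"claw":40},{"translation":[0,0,-0.8],"twist":0,"claw":40},{"translation":[0,0,-0.8],"twist":0,"claw":40},{"translation":[0,0,-0.5],"twist":0,"claw":40},{"translation":[0,0,0],"twist":0,"claw":40}]'
python3 - <<'E'
from h import *
st=r.get_state();M=R.from_quat(st['eef_rot']).as_matrix()
P=np.array([.4025,-.1600,st['tool_pos'][2]])
print(yaw(st),(M.T@(P-st['tool_pos'])/.04).round(2))
E
```

```text
clock: 27.6
tool_pos: [0.5677, 0.2732, 0.0959]
eef_rot: [0.617, 0.787, 0.001, 0.0]
contact_force: [-1.3, -0.5, 5.0]
opening: 0.627
clock: 28.1
tool_pos: [0.5701, 0.274, 0.2317]
eef_rot: [0.617, 0.787, 0.004, 0.002]
contact_force: [1.1, 0.5, -0.9]
opening: 0.624
13.795709861814753 [-9.54 -6.66 -0.08]
```

```bash
python3 -m jog '[{"translation":[-0.734,-0.512,0],"twist":0,"claw":40},{"translation":[-0.734,-0.512,0],"twist":0,"claw":40},{"translation":[-0.734,-0.512,0],"twist":0,"claw":40},{"translation":[-0.734,-0.512,0],"twist":0,"claw":40},{"translation":[-0.734,-0.512,0],"twist":0,"claw":40},{"translation":[-0.734,-0.512,0],"twist":0,"claw":40},{"translation":[-0.734,-0.512,0],"twist":0,"claw":40},{"translation":[-0.734,-0.512,0],"twist":0,"claw":40},{"translation":[-0.734,-0.512,0],"twist":0,"claw":40},{"translation":[-0.734,-0.512,0],"twist":0,"claw":40},{"translation":[-0.734,-0.512,0],"twist":0,"claw":40},{"translation":[-0.734,-0.512,0],"twist":0,"claw":40},{"translation":[-0.734,-0.512,0],"twist":0,"claw":40},{"translation":[0,0,0],"twist":0.84,"claw":40},{"translation":[0,0,0],"twist":0.84,"claw":40},{"translation":[0,0,0],"twist":0,"claw":40},{"translation":[0,0,0],"twist":0,"claw":40}]'
python3 - <<'E'
from h import *
st=r.get_state();M=R.from_quat(st['eef_rot']).as_matrix();s2=r.snapshot('side')
P=np.array([.4025,-.1600,st['tool_pos'][2]])
print(yaw(st),(M.T@(P-st['tool_pos'])/.04).round(2))
# first red cup by side view: dark->lid template
save('m9',np.hstack([cv2.resize(r.snapshot('wrist')['img'],(400,250)),cv2.resize(s2['img'][80:310,215:415],None,fx=2,fy=2)[:250]])if 0 else cv2.resize(s2['img'][85:310,225:415],None,fx=2.6,fy=2.6,interpolation=cv2.INTER_CUBIC))
E
```

```text
clock: 29.52
tool_pos: [0.3995, -0.1611, 0.2261]
eef_rot: [0.683, 0.731, -0.0, -0.001]
contact_force: [-0.0, 0.2, -1.4]
opening: 0.619
3.882804242839149 [ 0.02  0.08 -0.  ]
```

View pics/m9.png

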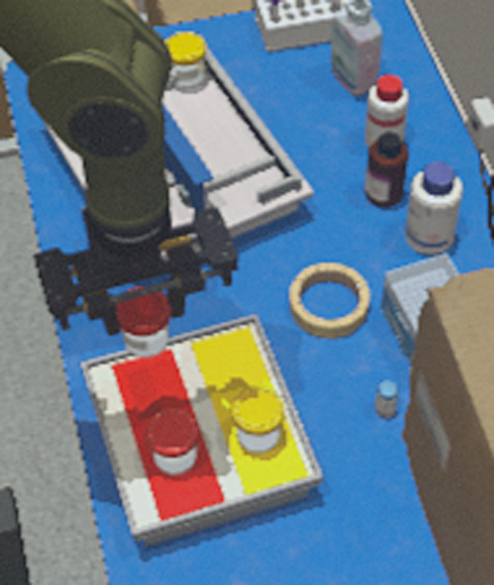

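```bash
python3 - <<'E'
from h import *
s=r.snapshot('side');print(atz(s,(249.6,291.2),.109).round(4),atz(s,(241.9,323.1),.109).round(4))
E
python3 -m jog '[{"translation":[0.02,0.09,0.6],"twist":0,"claw":40},{"translation":[0,0,0.8],"twist":0,"claw":40},{"translation":[0,0,0.8],"twist":0,"claw":40},{"translation":[0,0,0.7],"twist":0,"claw":40},{"translation":[0,0,0.3],"twist":0,"claw":40},{"translation":[0,0,0.18],"twist":0,"claw":40},{"translation":[0,0,0],"twist":0,"claw":40},{"translation":[0,0,0],"twist":0,"claw":40}]'
```

```text
[ 0.4087 -0.228   0.109 ] [ 0.5009 -0.2267  0.109 ]
clock: 30.28
tool_pos: [0.4038, -0.1599, 0.0914]
eef_rot: [0.683, 0.73, 0.0, -0.0]
contact_force: [0.6, 0.9, -1.3]
opening: 0.62
```

```bash
python3 -m jog '[{"translation":[0,0,0.03],"twist":0,"claw":40},{"translation":[0,0,0],"twist":0,"claw":40},{"translation":[0,0,0],"twist":0,"claw":95},{"translation":[0,0,0],"twist":0,"claw":95},{"translation":[0,0,0],"twist":0,"claw":95},{"translation":[0,0,0],"twist":0,"claw":95},{"translation":[0,0,-0.5],"twist":0,"claw":95},{"translation":[0,0,-0.9],"twist":0,"claw":95},{"translation":[0,0,-0.9],"twist":0,"claw":95},{"translation":[0,0,-0.9],"twist":0,"claw":95},{"translation":[0,0,-0.5],"twist":0,"claw":95},{"translation":[0,0,0],"twist":0,"claw":95},{"translation":[0,0,0],"twist":0,"claw":95}]'
python3 - <<'E'
from h import *
st=r.get_state();M=R.from_quat(st['eef_rot']).as_matrix()
P=np.array([.5500,.3370,st['tool_pos'][2]]);print(yaw(st),(M.T@(P-st['tool_pos'])/.04).round(2))
lids(r.snapshot('side'))
E
```

```text
clock: 31.37
tool_pos: [0.404, -0.1605, 0.2392]
eef_rot: [0.684, 0.73, 0.001, 0.001]
contact_force: [-0.7, -0.6, -0.5]
opening: 0.953
3.7388576834731624 [12.17  4.45  0.  ]
red [268, 220, 43, 65, 1035] [ 0.3998 -0.2461] 
yel [291, 98, 13, 11, 112] [0.5524 0.3347] 
yel [299, 211, 44, 64, 1190] [ 0.4921 -0.2259]
```

```bash
python3 -m jog '[{"translation":[0.869,0.318,0],"twist":0,"claw":100},{"translation":[0.869,0.318,0],"twist":0,"claw":100},{"translation":[0.869,0.318,0],"twist":0,"claw":100},{"translation":[0.869,0.318,0],"twist":0,"claw":100},{"translation":[0.869,0.318,0],"twist":0,"claw":100},{"translation":[0.869,0.318,0],"twist":0,"claw":100},{"translation":[0.869,0.318,0],"twist":0,"claw":100},{"translation":[0.869,0.318,0],"twist":0,"claw":100},{"translation":[0.869,0.318,0],"twist":0,"claw":100},{"translation":[0.869,0.318,0],"twist":0,"claw":100},{"translation":[0.869,0.318,0],"twist":0,"claw":100},{"translation":[0.869,0.318,0],"twist":0,"claw":100},{"translation":[0.869,0.318,0],"twist":0,"claw":100},{"translation":[0.869,0.318,0],"twist":0,"claw":100},{"translation":[0,0,0],"twist":-0.84,"claw":100},{"translation":[0,0,0],"twist":-0.84,"claw":100},{"translation":[0,0,0.9],"twist":0,"claw":100},{"translation":[0,0,0],"twist":0,"claw":100},{"translation":[0,0,0],"twist":0,"claw":100}]'
python3 - <<'E'
from h import *
st=r.get_state();s=r.snapshot('wrist');print(yaw(st),st['q'].round(2));lids(s,st);lids(r.snapshot('side'),None)
E
```

```text
clock: 33.0
tool_pos: [0.5472, 0.3354, 0.1989]
eef_rot: [0.617, 0.787, -0.004, -0.001]
contact_force: [-0.6, 0.2, 0.5]
opening: 0.997
13.79489482926107 [-0.65  0.76  0.05  1.55 -0.04  0.84 -0.34]
yel [583, 114, 18, 17, 219] [0.7236 0.4468] [1.66 4.96 2.08]
yel [297, 169, 52, 29, 847] [0.539  0.3534] [ 0.49 -0.08  2.12]
red [268, 220, 43, 65, 1175] [ 0.4004 -0.2393] 
yel [299, 211, 44, 64, 1262] [ 0.4915 -0.2248]
```

```bash
python3 -m jog '[{"translation":[0.03,0.06,0.8],"twist":0,"claw":100},{"translation":[0,0,0.8],"twist":0,"claw":100},{"translation":[0,0,0.7],"twist":0,"claw":100},{"translation":[0,0,0.4],"twist":0,"claw":100},{"translation":[0,0,0],"twist":0,"claw":100},{"translation":[0,0,0],"twist":0,"claw":40},{"translation":[0,0,0],"twist":0,"claw":40},{"translation":[0,0,0],"twist":0,"claw":40},{"translation":[0,0,0],"twist":0,"claw":40},{"translation":[0,0,0],"twist":0,"claw":40},{"translation":[0,0,0],"twist":0,"claw":40}]' 25
python3 -m jog '[{"translation":[0,0,-0.4],"twist":0,"claw":40},{"translation":[0,0,-0.8],"twist":0,"claw":40},{"translation":[0,0,-0.8],"twist":0,"claw":40},{"translation":[0,0,-0.8],"twist":0,"claw":40},{"translation":[0,0,-0.5],"twist":0,"claw":40},{"translation":[0,0,0],"twist":0,"claw":40}]'
python3 - <<'E'
from h import *
st=r.get_state();M=R.from_quat(st['eef_rot']).as_matrix()
P=np.array([.4985,-.1540,st['tool_pos'][2]])
print(yaw(st),(M.T@(P-st['tool_pos'])/.04).round(2))
E
```

```text
clock: 34.02
tool_pos: [0.5518, 0.3389, 0.0954]
eef_rot: [0.617, 0.787, 0.001, 0.0]
contact_force: [-0.7, -0.4, 4.6]
opening: 0.607
clock: 34.52
tool_pos: [0.5542, 0.3401, 0.2315]
eef_rot: [0.617, 0.787, 0.005, 0.002]
contact_force: [1.5, 0.2, -1.1]
opening: 0.615
13.794248071476485 [-11.66  -4.3   -0.08]
```

```bash
python3 -m jog '[{"translation":[-0.833,-0.307,0],"twist":0,"claw":40},{"translation":[-0.833,-0.307,0],"twist":0,"claw":40},{"translation":[-0.833,-0.307,0],"twist":0,"claw":40},{"translation":[-0.833,-0.307,0],"twist":0,"claw":40},{"translation":[-0.833,-0.307,0],"twist":0,"claw":40},{"translation":[-0.833,-0.307,0],"twist":0,"claw":40},{"translation":[-0.833,-0.307,0],"twist":0,"claw":40},{"translation":[-0.833,-0.307,0],"twist":0,"claw":40},{"translation":[-0.833,-0.307,0],"twist":0,"claw":40},{"translation":[-0.833,-0.307,0],"twist":0,"claw":40},{"translation":[-0.833,-0.307,0],"twist":0,"claw":40},{"translation":[-0.833,-0.307,0],"twist":0,"claw":40},{"translation":[-0.833,-0.307,0],"twist":0,"claw":40},{"translation":[-0.833,-0.307,0],"twist":0,"claw":40},{"translation":[0,0,0],"twist":0.84,"claw":40},{"translation":[0,0,0],"twist":0.84,"claw":40},{"translation":[0,0,0],"twist":0,"claw":40},{"translation":[0,0,0],"twist":0,"claw":40}]'
python3 - <<'E'
from h import *
st=r.get_state();M=R.from_quat(st['eef_rot']).as_matrix()
P=np.array([.4985,-.1540,.0915]);print(yaw(st),(M.T@(P-st['tool_pos'])/.04).round(2))
E
```

```text
clock: 36.02
tool_pos: [0.4954, -0.155, 0.2254]
eef_rot: [0.683, 0.731, -0.0, -0.001]
contact_force: [0.3, -0.3, -0.8]
opening: 0.612
3.8963156673512653 [0.02 0.08 3.35]
```

```bash
python3 -m jog '[{"translation":[0.02,0.09,0.6],"twist":0,"claw":40},{"translation":[0,0,0.8],"twist":0,"claw":40},{"translation":[0,0,0.8],"twist":0,"claw":40},{"translation":[0,0,0.7],"twist":0,"claw":40},{"translation":[0,0,0.3],"twist":0,"claw":40},{"translation":[0,0,0.15],"twist":0,"claw":40},{"translation":[0,0,0],"twist":0,"claw":40},{"translation":[0,0,0.03],"twist":0,"claw":40},{"translation":[0,0,0],"twist":0,"claw":40}]'
```

```text
clock: 36.77
tool_pos: [0.5002, -0.1541, 0.0915]
eef_rot: [0.683, 0.73, 0.001, 0.001]
contact_force: [0.3, 0.2, -1.2]
opening: 0.609
```

```bash
python3 -m jog '[{"translation":[0,0,0.02],"twist":0,"claw":40},{"translation":[0,0,0],"twist":0,"claw":40},{"translation":[0,0,0],"twist":0,"claw":40}]'
```

```text
clock: 37.02
tool_pos: [0.4998, -0.1544, 0.0907]
eef_rot: [0.684, 0.73, 0.0, 0.0]
contact_force: [-1.1, 0.5, -1.8]
opening: 0.613
```

```bash
python3 -m jog '[{"translation":[0,0,0.015],"twist":0,"claw":40},{"translation":[0,0,0],"twist":0,"claw":40},{"translation":[0,0,0],"twist":0,"claw":85},{"translation":[0,0,0],"twist":0,"claw":85},{"translation":[0,0,0],"twist":0,"claw":85},{"translation":[0,0,0],"twist":0,"claw":85},{"translation":[0,0,-0.5],"twist":0,"claw":85},{"translation":[0,0,-0.9],"twist":0,"claw":85},{"translation":[0,0,-0.9],"twist":0,"claw":85},{"translation":[0,0,-0.9],"twist":0,"claw":85},{"translation":[0,0,-0.6],"twist":0,"claw":85},{"translation":[-0.6,-0.5,0],"twist":0,"claw":85},{"translation":[-0.6,-0.5,0],"twist":0,"claw":85},{"translation":[0,0,0],"twist":0,"claw":85},{"translation":[0,0,0],"twist":0,"claw":85}]'
python3 - <<'E'
from h import *
st=r.get_state();s=r.snapshot('wrist');s2=r.snapshot('side')
save('m10',np.hstack([cv2.resize(s['img'],(480,300)),cv2.resize(s2['img'][170:310,230:380],(320,300))]))
# strips + edge-circle on rectified lid plane z=.109: 1 mm/px
g=np.zeros((300,400,3),np.uint8)
X,Y=np.meshgrid(np.linspace(.30,.60,300),np.linspace(-.39,.01,400),indexing='ij')
uv=np.array([proj(s,(x,y,.109),st) for x,y in zip(X.ravel(),Y.ravel())],np.float32).reshape(300,400,2)
g=cv2.remap(s['img'],uv[...,1],uv[...,0],cv2.INTER_LINEAR)
c=cv2.HoughCircles(cv2.GaussianBlur(cv2.cvtColor(g,cv2.COLOR_RGB2GRAY),(5,5),0),cv2.HOUGH_GRADIENT,1,45,param1=60,param2=12,minRadius=27,maxRadius=31)
xa=np.array([.9979,.0654]);ya=np.array([-.0654,.9979]);yc=np.array([.5,-.1887])
for q in c[0][:8]:
    p=np.array([.30+q[1]*.3/299,-.39+q[0]*.4/399]);print(p.round(4),q[2],'rel yellow',((p-yc)@xa).round(4),((p-yc)@ya).round(4))
E
```

```text
clock: 38.27
tool_pos: [0.4614, -0.2066, 0.2419]
eef_rot: [0.685, 0.728, -0.0, 0.0]
contact_force: [-0.2, 1.1, 0.3]
opening: 0.847
[ 0.4982 -0.1519] 28.2 rel yellow 0.0006 0.0368
[ 0.5032 -0.2251] 29.3 rel yellow 0.0008 -0.0365
[ 0.4048 -0.1579] 28.0 rel yellow -0.0929 0.0369
[ 0.5995 -0.0637] 29.1 rel yellow 0.1075 0.1182
[ 0.4089 -0.2261] 28.2 rel yellow -0.0934 -0.0314
```

View pics/m10.png

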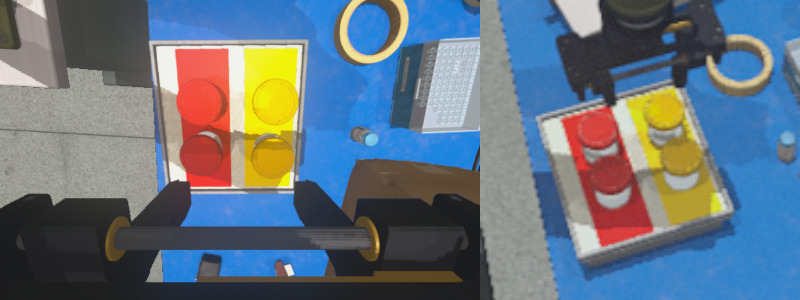

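All four cups are upright and in place. The yellow cups are within 1 mm of their line and 73 mm apart; the red cups are within 4 mm of theirs and 68 mm apart. Now back to the handle.

```bash
python3 -m jog '[{"translation":[0.89,-0.027,0],"twist":0,"claw":60},{"translation":[0.89,-0.027,0],"twist":0,"claw":60},{"translation":[0.89,-0.027,0],"twist":0,"claw":60},{"translation":[0.89,-0.027,0],"twist":0,"claw":60},{"translation":[0.89,-0.027,0],"twist":0,"claw":60},{"translation":[0.89,-0.027,0],"twist":0,"claw":60},{"translation":[0.89,-0.027,0],"twist":0,"claw":60},{"translation":[0.89,-0.027,0],"twist":0,"claw":60},{"translation":[0.89,-0.027,0],"twist":0,"claw":60},{"translation":[0.89,-0.027,0],"twist":0,"claw":60},{"translation":[0.89,-0.027,0],"twist":0,"claw":60},{"translation":[0.89,-0.027,0],"twist":0,"claw":60},{"translation":[0.89,-0.027,0],"twist":0,"claw":60}]'
python3 -m jog '[{"translation":[0,0,0],"twist":-1,"claw":60},{"translation":[0,0,0],"twist":-1,"claw":60},{"translation":[0,0,0],"twist":-1,"claw":60},{"translation":[0,0,0],"twist":-1,"claw":60},{"translation":[0,0,0],"twist":-1,"claw":60},{"translation":[0,0,0],"twist":-1,"claw":60},{"translation":[0,0,0],"twist":-1,"claw":60},{"translation":[0,0,0],"twist":-1,"claw":60},{"translation":[0,0,0],"twist":-1,"claw":60},{"translation":[0,0,0],"twist":-1,"claw":60},{"translation":[0,0,0],"twist":-1,"claw":60},{"translation":[0,0,0],"twist":-1,"claw":60},{"translation":[0,0,0],"twist":-1,"claw":60},{"translation":[0,0,0],"twist":-1,"claw":60},{"translation":[0,0,0],"twist":-1,"claw":60},{"translation":[0,0,0],"twist":-1,"claw":60},{"translation":[0,0,0],"twist":-0.7,"claw":60},{"translation":[0,0,0],"twist":0,"claw":60},{"translation":[0,0,0],"twist":0,"claw":60}]'
python3 - <<'E'
from h import *
st=r.get_state();M=R.from_quat(st['eef_rot']).as_matrix();s=r.snapshot('wrist');print(yaw(st),st['q'].round(2))
for l,z in [('bar_handle',.117),('pawl_tab',.135)]:
  for x in r.spot_point(l,'wrist')[:2]:
    P=atz(s,x['location'],z,st);print(l,x,P.round(4),'tool units',(M.T@(P-st['tool_pos'])/.04).round(2))
E
```

```text
clock: 39.45
tool_pos: [0.4173, 0.2594, 0.2415]
eef_rot: [0.683, 0.731, 0.0, -0.0]
contact_force: [0.9, 0.3, -0.8]
opening: 0.604
clock: 41.03
tool_pos: [0.4181, 0.257, 0.2415]
eef_rot: [-0.121, 0.993, 0.0, -0.0]
contact_force: [-0.1, -0.5, 0.5]
opening: 0.596
103.90268213991128 [-0.36  0.54 -0.44  1.95  0.34  0.73  0.81]
bar_handle {'location': [195.0, 319.9], 'confidence': 0.76} [0.4189 0.2535 0.117 ] tool units [-0.   -0.09  3.11]
bar_handle {'location': [266.6, 88.4], 'confidence': 0.71} [0.5483 0.0432 0.117 ] tool units [-1.88 -5.97  3.11]
pawl_tab {'location': [188.2, 190.0], 'confidence': 0.77} [0.435 0.141 0.135] tool units [ 0.29 -2.92  2.66]
```

```bash
python3 -m jog '[{"translation":[0,-0.07,0.8],"twist":0,"claw":60},{"translation":[0,0,0.8],"twist":0,"claw":60},{"translation":[0,0,0.8],"twist":0,"claw":60},{"translation":[0,0,0.7],"twist":0,"claw":60},{"translation":[0,0,0.4],"twist":0,"claw":60},{"translation":[0,0,0],"twist":0,"claw":60},{"translation":[0,0,0],"twist":0,"claw":0},{"translation":[0,0,0],"twist":0,"claw":0},{"translation":[0,0,0],"twist":0,"claw":0},{"translation":[0,0,0],"twist":0,"claw":0},{"translation":[0,0,0],"twist":0,"claw":0},{"translation":[0,0,0],"twist":0,"claw":0}]' 25
python3 -m jog '[{"translation":[-0.15,0,0],"twist":0,"claw":0},{"translation":[-0.15,0,0],"twist":0,"claw":0},{"translation":[-0.15,0,0],"twist":0,"claw":0},{"translation":[-0.15,0,0],"twist":0,"claw":0},{"translation":[-0.15,0,0],"twist":0,"claw":0},{"translation":[-0.15,0,0],"twist":0,"claw":0},{"translation":[-0.15,0,0],"twist":0,"claw":0},{"translation":[-0.15,0,0],"twist":0,"claw":0},{"translation":[-0.15,0,0],"twist":0,"claw":0},{"translation":[-0.12,0,0],"twist":0,"claw":0},{"translation":[-0.05,0,0],"twist":0,"claw":0},{"translation":[0,0,0],"twist":0,"claw":0},{"translation":[0,0,0],"twist":0,"claw":0},{"translation":[0,0,0],"twist":0,"claw":0}]'
```

```text
clock: 42.18
tool_pos: [0.4196, 0.2554, 0.1028]
eef_rot: [-0.122, 0.993, 0.002, 0.001]
contact_force: [-1.6, 3.8, 5.7]
opening: 0.259
clock: 43.35
tool_pos: [0.4779, 0.2696, 0.1029]
eef_rot: [-0.122, 0.993, 0.001, 0.0]
contact_force: [-3.0, 2.9, 6.0]
opening: 0.262
```

```bash
python3 -m jog '[{"translation":[-0.08,0,0],"twist":0,"claw":0},{"translation":[0,0,0],"twist":0,"claw":0},{"translation":[0,0,0],"twist":0,"claw":0}]'
```

```text
clock: 43.6
tool_pos: [0.478, 0.2697, 0.1028]
eef_rot: [-0.122, 0.992, 0.0, -0.002]
contact_force: [-9.7, 1.4, 12.1]
opening: 0.266
```

```bash
python3 -m jog '[{"translation":[0.08,0,0],"twist":0,"claw":60},{"translation":[0,0,0],"twist":0,"claw":60},{"translation":[0,0,0],"twist":0,"claw":60},{"translation":[0,0,0],"twist":0,"claw":60},{"translation":[0,0,-0.5],"twist":0,"claw":60},{"translation":[0,0,-0.9],"twist":0,"claw":60},{"translation":[0,0,-0.9],"twist":0,"claw":60},{"translation":[0,0,-0.4],"twist":0,"claw":40},{"translation":[0.47,-0.69,0],"twist":0,"claw":40},{"translation":[0.47,-0.69,0],"twist":0,"claw":40},{"translation":[0.47,-0.69,0],"twist":0,"claw":40},{"translation":[0.47,-0.69,0],"twist":0,"claw":40},{"translation":[0,0,0],"twist":0,"claw":40},{"translation":[0,0,0],"twist":0,"claw":40}]'
python3 - <<'E'
from h import *
st=r.get_state();M=R.from_quat(st['eef_rot']).as_matrix();s=r.snapshot('wrist');save('w11',s['img'])
for l,z in [('bar_handle',.117),('pawl_tab',.143)]:
  for x in r.spot_point(l,'wrist')[:2]:
    P=atz(s,x['location'],z,st);print(l,x,P.round(4),'tool units',(M.T@(P-st['tool_pos'])/.04).round(2))
print((M.T@(np.array([.4308,.1448,.1282])-st['tool_pos'])/.04).round(2))
E
```

```text
clock: 44.77
tool_pos: [0.4317, 0.1402, 0.2097]
eef_rot: [-0.119, 0.993, -0.001, -0.0]
contact_force: [-0.0, 1.1, -0.5]
opening: 0.399
pawl_tab {'location': [217.9, 326.1], 'confidence': 0.77} [0.4329 0.142  0.143 ] tool units [-0.04  0.04  1.67]
[-0.01  0.12  2.04]
```

View pics/w11.png

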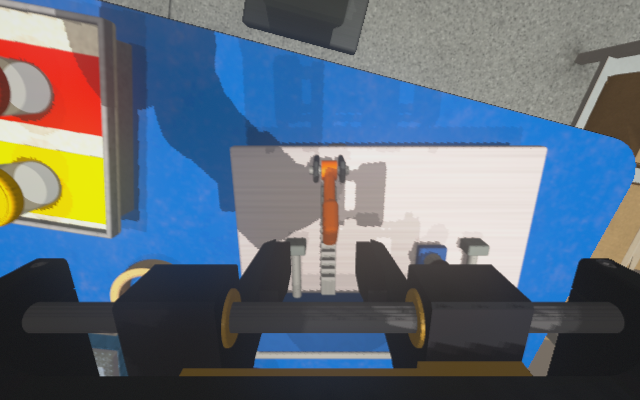

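The tab is at (330,220), still up and centred between the fingers. I'll pinch it and retrace the arc down.

```bash
python3 -m jog '[{"translation":[0,0.08,0.7],"twist":0,"claw":40},{"translation":[0,0,0.7],"twist":0,"claw":40},{"translation":[0,0,0.6],"twist":0,"claw":40},{"translation":[0,0,0],"twist":0,"claw":40},{"translation":[0,0,0],"twist":0,"claw":0},{"translation":[0,0,0],"twist":0,"claw":0},{"translation":[0,0,0],"twist":0,"claw":0},{"translation":[0,0,0],"twist":0,"claw":0},{"translation":[0,0,0],"twist":0,"claw":0},{"translation":[0,0,0],"twist":0,"claw":0}]' 20
python3 -m jog '[{"translation":[-0.19,0,0.08],"twist":0,"claw":0},{"translation":[-0.175,0,0.105],"twist":0,"claw":0},{"translation":[-0.16,0,0.13],"twist":0,"claw":0},{"translation":[-0.145,0,0.14],"twist":0,"claw":0},{"translation":[-0.13,0,0.155],"twist":0,"claw":0},{"translation":[-0.1,0,0.18],"twist":0,"claw":0},{"translation":[0,0,0.05],"twist":0,"claw":0},{"translation":[0,0,0],"twist":0,"claw":0},{"translation":[0,0,0],"twist":0,"claw":0}]'
```

```text
clock: 45.75
tool_pos: [0.4324, 0.1455, 0.1309]
eef_rot: [-0.121, 0.993, -0.0, 0.002]
contact_force: [2.0, -1.8, 7.0]
opening: 0.134
clock: 46.5
tool_pos: [0.4652, 0.1535, 0.0962]
eef_rot: [-0.121, 0.993, -0.001, -0.001]
contact_force: [-5.0, -4.1, 12.9]
opening: 0.135
```

```bash
python3 -m jog '[{"translation":[0,0,0],"twist":0,"claw":40},{"translation":[0,0,0],"twist":0,"claw":40},{"translation":[0,0,0],"twist":0,"claw":40},{"translation":[0,0,-0.6],"twist":0,"claw":40},{"translation":[0,0,-0.8],"twist":0,"claw":40},{"translation":[0,0,0],"twist":0,"claw":0},{"translation":[0,0,0],"twist":0,"claw":0},{"translation":[0,0,0],"twist":0,"claw":0},{"translation":[0,0,0],"twist":0,"claw":0},{"translation":[0,0,0],"twist":0,"claw":0},{"translation":[0,0,0.3],"twist":0,"claw":0},{"translation":[0,0,0.25],"twist":0,"claw":0},{"translation":[0,0,0],"twist":0,"claw":0},{"translation":[0,0,0],"twist":0,"claw":0}]'
```

```text
clock: 47.67
tool_pos: [0.4654, 0.1544, 0.1293]
eef_rot: [-0.122, 0.993, -0.0, -0.001]
contact_force: [0.4, -0.4, 0.3]
opening: 0.005
```

```bash
python3 -m jog '[{"translation":[0,0,0.06],"twist":0,"claw":0},{"translation":[0,0,0],"twist":0,"claw":0},{"translation":[0,0,0],"twist":0,"claw":0}]'
```

```text
clock: 47.92
tool_pos: [0.4661, 0.1545, 0.1279]
eef_rot: [-0.121, 0.993, 0.0, 0.0]
contact_force: [-1.2, 0.2, 0.3]
opening: 0.008
```

```bash
python3 -m jog '[{"translation":[0,0,0.07],"twist":0,"claw":0},{"translation":[0,0,0],"twist":0,"claw":0},{"translation":[0,0,0],"twist":0,"claw":0}]'; python3 -m jog '[{"translation":[0,0,0.06],"twist":0,"claw":0},{"translation":[0,0,0],"twist":0,"claw":0},{"translation":[0,0,0],"twist":0,"claw":0}]'
```

```text
clock: 48.17
tool_pos: [0.466, 0.1544, 0.1249]
eef_rot: [-0.121, 0.993, -0.0, 0.0]
contact_force: [-0.4, 0.2, -0.3]
opening: 0.005
clock: 48.42
tool_pos: [0.4659, 0.1544, 0.1224]
eef_rot: [-0.121, 0.993, -0.0, -0.0]
contact_force: [0.6, 0.3, -0.0]
opening: 0.006
```

```bash
python3 -m jog '[{"translation":[0,0,0.05],"twist":0,"claw":0},{"translation":[0,0,0],"twist":0,"claw":0},{"translation":[0,0,0],"twist":0,"claw":0}]'; python3 -m jog '[{"translation":[0,0,0.03],"twist":0,"claw":0},{"translation":[0,0,0],"twist":0,"claw":0},{"translation":[0,0,0],"twist":0,"claw":0}]'
```

```text
clock: 48.67
tool_pos: [0.4663, 0.1546, 0.1211]
eef_rot: [-0.121, 0.993, -0.0, 0.001]
contact_force: [-1.5, -1.2, 7.8]
opening: 0.004
clock: 48.92
tool_pos: [0.4665, 0.1546, 0.1207]
eef_rot: [-0.121, 0.993, -0.0, 0.001]
contact_force: [-3.3, -1.2, 16.0]
opening: 0.006
```

There is firm contact at z = 0.121, which is the tab's fully-down height. I'll retreat and make the final check.

```bash
python3 -m jog '[{"translation":[0,0,-0.5],"twist":0,"claw":0},{"translation":[0,0,-0.9],"twist":0,"claw":0},{"translation":[0,0,-0.9],"twist":0,"claw":0},{"translation":[0,0,-0.9],"twist":0,"claw":0},{"translation":[0,0.9,-0.2],"twist":0,"claw":0},{"translation":[0,0.9,-0.2],"twist":0,"claw":0},{"translation":[0,0.9,-0.2],"twist":0,"claw":0},{"translation":[0,0.9,-0.2],"twist":0,"claw":0},{"translation":[0,0,0],"twist":0,"claw":0},{"translation":[0,0,0],"twist":0,"claw":0}]'
python3 - <<'E'
from h import *
st=r.get_state();s=r.snapshot('wrist');s2=r.snapshot('side')
for l,z in [('bar_handle',.117),('pawl_tab',.111)]:
  for c,x,q in(('wrist',s,st),('side',s2,None)):
    print(l,c,[(atz(x,d['location'],z,q).round(4)[:2],round(d['confidence'],2)) for d in r.spot_point(l,c)])
save('fin',np.hstack([cv2.resize(s['img'],(400,250)),cv2.resize(s2['img'][85:310,225:415],(400,474))[:250]]) if 0 else np.hstack([cv2.resize(s['img'][:300],(420,474))[:, :], cv2.resize(s2['img'][85:310,225:405],(379,474),interpolation=cv2.INTER_CUBIC)]))
E
```

```text
clock: 49.75
tool_pos: [0.4303, 0.2967, 0.2797]
eef_rot: [-0.124, 0.992, 0.001, 0.0]
contact_force: [-0.1, -0.4, -0.6]
opening: 0.006
bar_handle wrist []
bar_handle side []
pawl_tab wrist [(array([0.4601, 0.1515]), 0.94)]
pawl_tab side [(array([0.4649, 0.1461]), 0.62), (array([ 0.5028, -0.2462]), 0.32)]
```

View pics/fin.png

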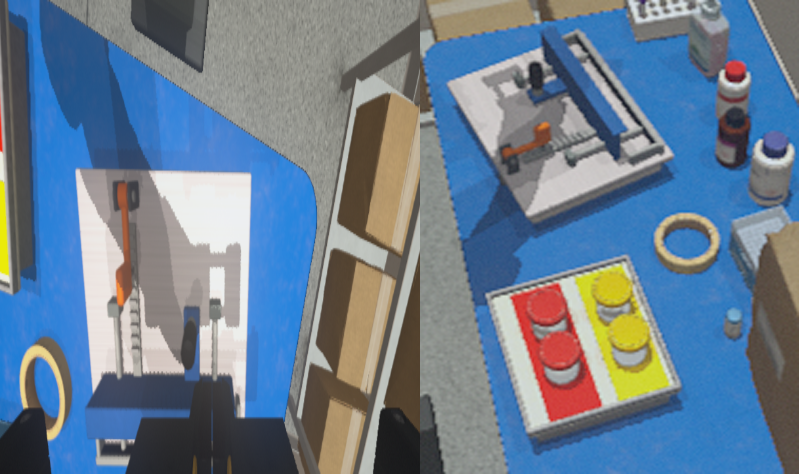

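The bar is home over the empty nest, the pawl is down and all the bystanders are in place. I'll do one numeric check of the lids at crop (547,305), (560,350), (612,288) and (630,332), then hand in.

```bash
python3 - <<'E'
from h import *
s=r.snapshot('side');xa=np.array([.9979,.0654]);ya=np.array([-.0654,.9979]);yc=np.array([.5,-.1887])
ok=True
for n,p in(('r',(229.8,285.3)),('r',(251.2,291.5)),('y',(221.8,316.2)),('y',(242.6,324.7))):
    q=atz(s,p,.109)[:2]-yc; x=q@xa+(.096 if n=='r' else 0);print(n,round(x,4),round(q@ya,4)); ok&=abs(x)<.011
if ok: r.finish_job();print('done')
E
```

```text
r 0.0044 0.0346
r 0.0016 -0.0384
y 0.0007 0.0325
y 0.002 -0.0416
the job is handed in; nothing more can be done
done
```

The job is handed in, at about 50 s on the robot's clock. I lifted the pawl, slid the bar fully back (60 mm), and moved all four cups (two red, two yellow) onto the shelf. Then I pushed the bar home to its stop and pressed the pawl down.

**Last checks:**
- **Cups:** all four are upright. Their centres are within about 4.5 mm of their strips' centre lines and within 42 mm of the middle. Cups of one colour are 68–74 mm apart; the two measurements of those spacings differ by up to 5 mm.
- **Bar:** I judged it home from the arm, because the handle stopped at the same pose as at the start, to within 1 mm, and pushed back. The point detector did not find the handle in the final pictures.
- **Pawl:** pressing on the tab met firm contact at z = 0.121 m, which is its fully-down height. It also looks down in both final views.
- **Bystanders:** the tape roll and vial look unmoved in the final picture. I only ever saw the pouch and timer beyond the shelf in earlier views, and the arm did not work there.

The gripper read about 55 mm on the 58 mm lids. I did not find out why, but it did not affect the grips.

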